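# Build the slat crib on the packing board

## Task

Build the wooden crib that is to carry the dip circle. Swing the aluminium keeper of the packing board up and over until it stays open on its own, then lay the two long slats flat across the two fixed bearers, one at each end of them, and then the two short slats (one stands on edge in the rack) flat and crosswise on the long ones, each straight above a bearer, so that the crib is flush on all four sides. Leave everything else on the table where it is.

Things in the scene. Friction and masses are not known exactly. Their poses are not given: they have to be found in the camera images.
- board: Packing board, fixed. Plywood plate 8 mm thick, in its own frame x -60 to 105, y -75 to 75 mm. Two fixed wooden bearers on it run along its x: 100 long, 30 wide, tops 28 mm above the table, centred at x 0, y -50 and +50 (outer faces at y -65 and +65). Origin: on the table under the middle between the bearers. Hinge block at x 86 to 104, y -18 to 18, 40 mm high.
- keeper (a joint): Keeper angle, rad: 0 closed, an aluminium T (100 g, bar 16 wide, 7 thick, 121 long, with a cross piece 100 long resting on the bearers) across the bearers; it grows as the T swings up and over to board +x; stop at 2.6. Loose hinge: it falls shut below about 1.3, falls open and stays past about 1.6. At the stop its end is about 100 mm high at board x 200 mm.
- keeper_grip (a point): Centre of the keeper's black grip, a lying cylinder 18 mm thick and 18 long, axis along board y, on top of the bar. Pinched on its two end faces (along y) it turns between the fingers as the keeper swings. It is 115 mm from the hinge along the bar and 19 mm above the bar; closed: board x -20, y 0, 53 mm above the table.
- keeper_hinge (a point): Point on the keeper's hinge axis (board x = 95, y = 0, 34 mm above the table); the axis is the board's y.
- long_slat_a: Long wooden slat, 130 x 30 x 14 mm (its x, y, z), 60 g, two dark dowel ends in its faces. Origin: its centre. Starts flat on the table.
- long_slat_b: Second long slat, the same as long_slat_a (130 x 30 x 14 mm). Origin: its centre. Starts flat on the table.
- short_slat_a: Short wooden slat, 100 x 30 x 14 mm (its x, y, z), 60 g. Origin: its centre. Starts flat on the table.
- short_slat_b: Second short slat, of the same size and looks, but its own axes are: x the length (100), y the thickness (14), z the width (30). Origin: its centre. Starts on its long edge in the slat rack (y level, z up), top edge 35 mm above the table. Flat means its y is vertical.
- slat_rack: Wooden rack, fixed: base 130 x 44 x 5 mm (x, y, z), origin under its centre on the table. Holds short_slat_b on edge along its x, centred, in a 17 mm slot between posts 18 mm high at x 35 to 51 and -35 to -51 mm (8.5 to 16.5 mm either side), end stops at x +-54 to 60. Between x -35 and 35 the slat is free on both sides down to the base.
- pocket_compass: Bystander: pocket compass, black disc 48 x 48 x 12 mm. Loose on the table; origin in the middle of its underside. To be left alone.
- stopwatch: Bystander: white stopwatch 76 x 53 x 14 mm. Loose on the table; origin in the middle of its underside. To be left alone.
- eraser: Bystander: eraser 18 x 40 x 12 mm. Loose on the table; origin in the middle of its underside. To be left alone.
- fuse_box: Bystander: small blue fuse box 49 x 66 x 22 mm. Loose on the table; origin in the middle of its underside. To be left alone.
- bar_magnet: Bystander: bar magnet, long along its y, 15 x 81 x 11 mm. Loose on the table; origin in the middle of its underside. To be left alone.
- spirit_level: Bystander: small white spirit level, long along its y, 14 x 80 x 14 mm. Loose on the table; origin in the middle of its underside. To be left alone.
Things that resemble listed ones, but are neither listed nor needed, are in the scene too. Leave any turquoise look-alike of the short_slat_a alone.

How it is judged:
By the outcome, as a careful person would: the job done as asked, in the order asked, and still so for the second after the job is handed in, with the robot touching nothing.
It also fails if it takes over 72 s, if anything falls off the work surface, if the arm or the gripper's body presses on something with over 40 N, if the wrist force passes 120 N, or if a joint passes its speed limit or range.

## Robot

A 6-joint arm with a two-finger parallel gripper is mounted at the origin on a cart in front of the work surface, level with it; the furniture and walls round the work are solid. World frame = base frame: x ahead of the robot, y to its left, z up, the work surface at z = 0. Lengths are in mm, angles in rad, forces in N, time in s.
With the tool pointing down it reaches from about 225 to 875 mm from the base axis. Payload 3.4 kg.
Tool frame: the origin (TCP) lies on the centre line of the jaws, within the pads' length; the fingertips stand ctrl.finger_overhang ahead of it and the grasp point (between the pads) lies 11 mm behind it (ctrl.finger_overhang is the distance from the TCP to the fingertips, in mm); z points along the fingers, y is the line along which they close (so a half turn about z gives the same grasp; the last joint's range is limited). The gripper opens to 85 mm and grips with 20 to 120 N. Pads are 22 mm wide; open, the fingers measure 114 mm over their backs; the gripper's body (76 mm by 85 mm) begins 54 mm behind the grasp point. The pads swing forward as they close: fully open they stand 13 mm farther back than shut.
Start: joints at [1.128, 0.276, 1.505, -0, 1.361, -0.121], TCP at [181.876, 545.515, 209.528] pointing down, gripper open.
Joint ranges: [-2.89, 2.89], [-0.75, 2.08], [0.22, 2.7], [-1.18, 4.32], [0.11, 2.71], [-2.7, 2.7]. Speed limits (rad/s): [2.57, 2.57, 3.14, 3.14, 3.14, 3.14].

## Interface

Orientations are given as a unit quaternion [x, y, z, w].
In Python, from cell import ctrl gives the robot as it stands.
- The arm moves only by the tool jog_arm, never from a script. Its argument "moves" is a list of rows, each a list of 5 numbers: the shift along the world's x, y, z in mm, then the turn about the world's z in rad, then the finger opening in mm, from 0 to 85.4. In form: [[x, y, z, yaw, fingers], ...]. A call has 1 to 5 rows; each row is the pose to reach, as a shift and turn from the pose commanded when the call began; what a row does not reach only later rows make up. A row lasts 1/12 s, in which the tool goes at most 41.7 mm and 7.16 degrees, less where a joint would pass 70% of its speed; a pose out of reach is approached as far as the arm can. A call with a gripper value outside its range is refused whole. The fingers move at their own pace and stop on an object; "squeeze" is the grip in N (left out, the last holds). Time passes only in rows, so rows that repeat a pose let the fingers close. It gives the time, the measured TCP pose, the force, the opening and the grip force at its end, in the units of the state.
- ctrl.get_state(): the state, without advancing time (a new reading comes with each control period).
- ctrl.snapshot(name): name is "scene" or "top" or "wrist"; returns the picture (400x640x3 uint8, red, green, blue); there is no depth.
- ctrl.calibration(name): a dict with "K" (3x3 intrinsics, pixels), "pose" (4x4, takes a point from camera to world coordinates). Camera axes: x right, y down, z forward; pixel columns grow to the right and rows downward; lengths in mm; the calibration is good to about 2 mm. A picture is of the moment at which its call begins: read the wrist's pose just before it. calibration takes no time and is no camera call; for the wrist camera it gives the pose at the moment of the call.
- ctrl.close_job(): hands the job in; it is judged then, once.
Trained networks look in the newest picture that a camera, given by its name, has taken for a name from the list of things; names that differ only in an ending like _2 or _b are one class to them, and where a whole thing is asked for, a point or a joint stands for the part that bears it (a point fixed in the world has none). Each returns a list of dicts, best first, with "conf" (0 to 1); they miss things now and then, are a little off and sometimes report something else, mostly with a low value. They report only what shows in the picture. A call takes as long as a camera call. They do not tell look-alikes from the thing itself.
- ctrl.spot_in(camera, name): "rect" ([left, top, right, bottom] in pixels, round what is visible of it).
- ctrl.spot_point(camera, name): "position" ([column, row] in pixels: a listed point, or the origin of a listed thing).
The state is a dict: "clock": time; "joint_pos": joint angles; "joint_vel": joint speeds; "joint_torque": joint torques, N m; "position": TCP position; "ee_rot": TCP orientation; "wrist_force": force on the tool from outside, world axes, zero at the start; "torque": the same for the moment, N m; "grip_width": finger opening in mm; "grasp_force": force on a finger pad.
Only numpy, scipy, OpenCV 4.12 (cv2) and the standard library are available. Lean on these libraries where they do the work, as an engineer would, in place of code of your own. Each camera call takes 0.05 s, during which the arm holds its last target. There are 200 camera calls.

## Working session

There is one attempt and no reset: what is moved stays moved. The work goes in short steps, Python scripts to look and compute and a tool call to move; the robot and the scene stay as the last step left them, time stands still between calls to the robot, and variables do not carry over. Pictures are saved under pics/ and viewed, at most 10 in all, crops included, and the job is handed in when it is done.

Besides the shell and the picture viewer there is one more tool, called after "Emit:" by a JSON object that holds its "op" and its "data", one argument or row to a line. jog_arm: Moves the arm, as the interface text tells. Its arguments: {"type":"object","properties":{"moves":{"type":"array","items":{"type":"array","items":{"type":"number"}}},"squeeze":{"type":"number"}},"required":["moves"]}

```bash
ls; mkdir -p pics; cat > h.py <<'E'
import numpy as np, cv2
from cell import ctrl
def snap(cam,fn=None):
    im=ctrl.snapshot(cam)
    if fn: cv2.imwrite('pics/'+fn,im[:,:,::-1])
    return im
def ray(cam,px,z,cal=None):
    c=cal or ctrl.calibration(cam); K=np.array(c["K"]);P=np.array(c["pose"])
    d=P[:3,:3]@np.linalg.solve(K,[px[0],px[1],1.]); o=P[:3,3]
    return (o+d*(z-o[2])/d[2])
def proj(cam,p,cal=None):
    c=cal or ctrl.calibration(cam); K=np.array(c["K"]);P=np.array(c["pose"])
    q=K@(P[:3,:3].T@(np.array(p,float)-P[:3,3])); return q[:2]/q[2]
E
python3 - <<'E'
from h import *
print(ctrl.finger_overhang)
s=ctrl.get_state(); print(s)
snap('top','top0.png'); 
for n in ['board','keeper','keeper_grip','keeper_hinge','long_slat_a','short_slat_a','slat_rack','pocket_compass']:
    print(n,[(np.round(d['position']),round(d['conf'],2), np.round(ray('top',d['position'],0)[:2])) for d in ctrl.spot_point('top',n)])
snap('scene','scene0.png')
print(ctrl.calibration('top'))
E
```

```text
pics
8.0
{'clock': 0.0, 'joint_pos': array([ 1.12797832e+00,  2.76590054e-01,  1.50614156e+00,  1.80868849e-05,
        1.36070988e+00, -1.21002786e-01]), 'joint_vel': array([-7.43246555e-04,  7.53490099e-04,  4.76671934e-05,  6.19175893e-04,
        1.12976765e-04,  8.58933321e-05]), 'joint_torque': array([-1.84398661e-03, -4.16780126e+01, -2.45801586e+01, -1.49018765e-04,
        1.08667585e-02,  3.03393428e-06]), 'position': array([181.61762298, 544.9566262 , 208.63921855]), 'ee_rot': array([ 1.60215962e-01,  9.87081552e-01, -8.85470583e-04, -2.65659648e-04]), 'wrist_force': array([0.0677727 , 0.82138154, 0.37071426]), 'torque': array([ 0.04776595,  0.01901674, -0.02136825]), 'grasp_force': 0.0, 'grip_width': 85.51131066294487}
board [(array([333., 192.]), 0.72, array([508., -45.]))]Traceback (most recent call last):
  File "<stdin>", line 6, in <module>
ValueError: it knows: bar_magnet, board, eraser, fuse_box, keeper_grip, keeper_hinge, long_slat, pocket_compass, short_slat, slat_rack, spirit_level, stopwatch
```

```bash

python3 - <<'E'
from h import *
for n in ['keeper_grip','keeper_hinge','long_slat','short_slat','slat_rack','bar_magnet','eraser','stopwatch','fuse_box','spirit_level','pocket_compass']:
    print(n,[(np.round(d['position']),round(d['conf'],2), np.round(ray('top',d['position'],0)[:2])) for d in ctrl.spot_point('top',n)])
snap('scene','scene0.png')
print(ctrl.calibration('top'))
E
```

```text
keeper_grip [(array([333., 195.]), 0.63, array([497., -43.]))]
keeper_hinge [(array([321., 160.]), 0.61, array([601., -12.]))]
long_slat [(array([395., 234.]), 0.67, array([ 388., -214.])), (array([323., 160.]), 0.65, array([599., -16.])), (array([193., 184.]), 0.61, array([535., 353.])), (array([401., 177.]), 0.57, array([ 548., -235.])), (array([244., 187.]), 0.31, array([526., 208.]))]
short_slat [(array([439., 191.]), 0.75, array([ 506., -339.])), (array([361., 255.]), 0.74, array([ 331., -118.])), (array([244., 187.]), 0.62, array([525., 207.]))]
slat_rack [(array([438., 193.]), 0.74, array([ 500., -337.]))]
bar_magnet [(array([214., 144.]), 0.47, array([653., 299.]))]
eraser [(array([395., 234.]), 0.39, array([ 388., -214.]))]
stopwatch [(array([323., 160.]), 0.62, array([599., -18.])), (array([399., 175.]), 0.57, array([ 552., -232.])), (array([237., 231.]), 0.56, array([400., 224.]))]
fuse_box [(array([397., 129.]), 0.74, array([ 687., -231.]))]
spirit_level [(array([432., 147.]), 0.54, array([ 632., -327.]))]
pocket_compass [(array([203., 246.]), 0.48, array([360., 319.])), (array([323., 159.]), 0.2, array([602., -17.]))]
{'K': array([[394.69176656,   0.        , 320.30244251],
       [  0.        , 394.69176656, 193.93710356],
       [  0.        ,   0.        ,   1.        ]]), 'pose': array([[-9.59447201e-03, -9.86903643e-01,  1.61025297e-01,
         3.23073135e+02],
       [-9.99672445e-01,  1.32875165e-02,  2.18733899e-02,
        -3.24590011e+01],
       [-2.37265544e-02, -1.60762688e-01, -9.86707864e-01,
         1.09642169e+03],
       [ 0.00000000e+00,  0.00000000e+00,  0.00000000e+00,
         1.00000000e+00]])}
```

View pics/top0.png

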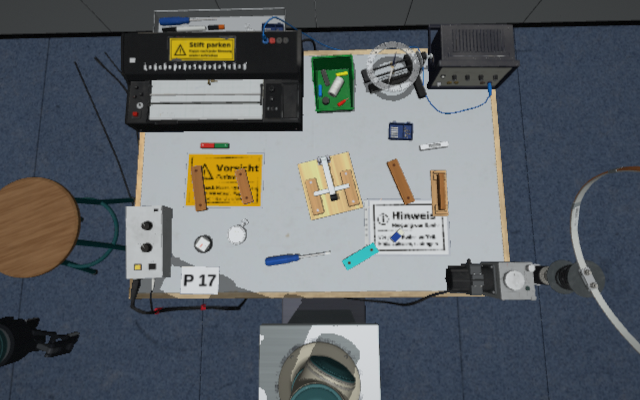

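View pics/scene0.png

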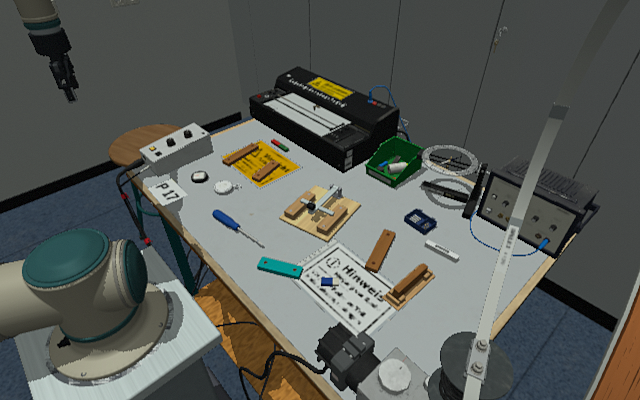

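The top view shows the board with T-keeper at (333,187), hinge at (325,160). Brown slats lie at (199,188), (245,187) and (400,181), and one stands in the rack at (439,192). The turquoise look-alike is at (361,255), the blue eraser at (396,236), and the arm is off to the left. Next I check the wrist camera mount.

```bash

python3 - <<'E'
from h import *
from scipy.spatial.transform import Rotation as R
c=ctrl.calibration('wrist'); s=ctrl.get_state(); T=np.eye(4);T[:3,:3]=R.from_quat(s['ee_rot']).as_matrix();T[:3,3]=s['position']
print(c['K']); print(np.round(np.linalg.inv(T)@c['pose'],3))
im=cv2.imread('pics/top0.png')
crop=im[120:270,170:470]; cv2.imwrite('pics/topcrop.png',cv2.resize(crop,None,fx=2.6,fy=2.6,interpolation=cv2.INTER_CUBIC))
E
```

```text
[[285.54570844   0.         314.83156167]
 [  0.         285.54570844 202.02813106]
 [  0.           0.           1.        ]]
[[-0.00000e+00 -9.58000e-01 -2.86000e-01  7.21530e+01]
 [ 1.00000e+00 -1.00000e-03  1.00000e-03  9.86000e-01]
 [-1.00000e-03 -2.86000e-01  9.58000e-01 -1.64252e+02]
 [ 0.00000e+00  0.00000e+00  0.00000e+00  1.00000e+00]]
```

View pics/topcrop.png

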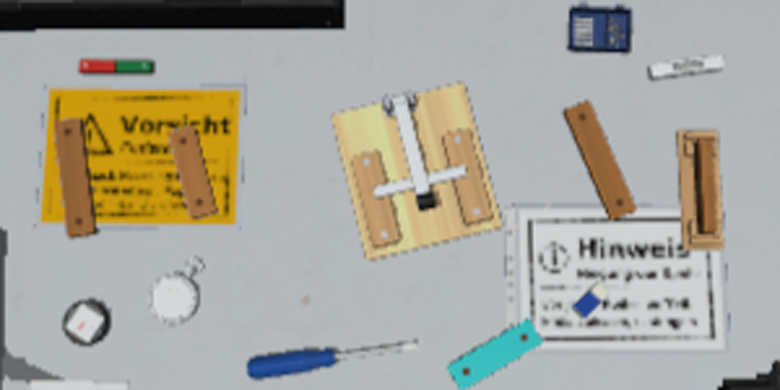

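The candidates for `long_slat` are the brown ones at (199,188) and (400,181). For `short_slat`, the brown one at (245,187) and the one in the rack at (439,192) fit. The turquoise one at (361,255) is the look-alike and stays put. Now I fly toward the board and image the slats on the way.

Emit:
{"op": "jog_arm", "data": {
  "moves": [
    [22,-34,0,0.116,85],
    [44,-68,0,0.232,85],
    [66,-102,0,0.348,85],
    [88,-136,0,0.464,85],
    [110,-170,0,0.58,85]
  ],
  "squeeze": 40
}}

```text
clock: 1.12
position: [288.5, 380.4, 209.7]
ee_rot: [-0.123, 0.992, 0.0, 0.0]
wrist_force: [0.1, -0.2, 0.1]
grip_width: 84.8
grasp_force: 0.0
```

Emit:
{"op": "jog_arm", "data": {
  "moves": [
    [24,-33,0,0,85],
    [48,-66,0,0,85],
    [72,-99,0,0,85],
    [96,-132,0,0,85],
    [120,-165,0,0,85]
  ]
}}

```text
clock: 1.53
position: [408.7, 215.3, 209.9]
ee_rot: [-0.12, 0.993, 0.0, 0.0]
wrist_force: [0.7, 0.1, 0.1]
grip_width: 84.9
grasp_force: 0.0
```

```bash
cat >> h.py <<'E'
def wsnap(fn=None):
    c=ctrl.calibration('wrist'); im=snap('wrist',fn); return c,im
E
python3 - <<'E'
from h import *
import pickle
c,im=wsnap('w1.png'); pickle.dump(c,open('w1.pkl','wb'))
s=ctrl.get_state();print(s['clock'],s['position'],s['ee_rot'],s['joint_pos'])
for n in ['long_slat','short_slat','keeper_grip','keeper_hinge','board']:
    print(n,[(np.round(d['position']),round(d['conf'],2), np.round(ray('wrist',d['position'],14,c)[:2])) for d in ctrl.spot_point('wrist',n)])
E
```

```text
1.5833 [414.23072062 208.86491053 209.89099129] [-0.118015    0.99300149 -0.00369435  0.00261792] [ 0.32384679  0.1056828   1.72558629 -0.0086      1.30671528 -1.4813035 ]
long_slat [(array([375., 269.]), 0.75, array([519., 332.]))]
short_slat [(array([53., 39.]), 0.94, array([ 328., -106.])), (array([287., 255.]), 0.73, array([527., 206.]))]
keeper_grip [(array([395., 161.]), 0.7, array([367., 310.])), (array([ 83., 192.]), 0.58, array([503., -71.])), (array([378., 270.]), 0.24, array([521., 335.]))]
keeper_hinge [(array([111., 270.]), 0.88, array([611., -32.]))]
board [(array([116., 196.]), 0.91, array([498., -30.]))]
```

View pics/w1.png

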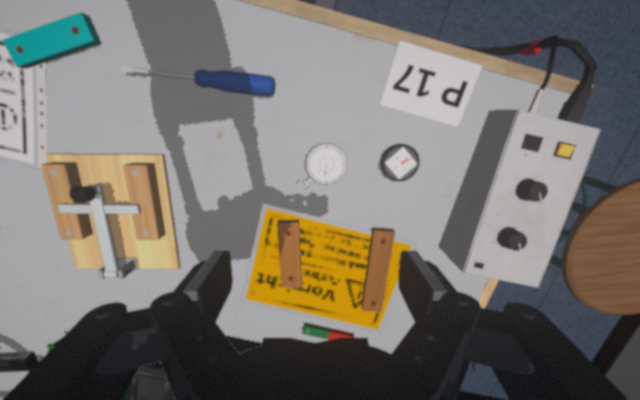

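The wrist view shows the board left at (110,215), grip at (83,192) and hinge at (113,268). The short slat is at (289,255) and the long one at (378,270), both on the yellow sheet. I go on over the board.

Emit:
{"op": "jog_arm", "data": {
  "moves": [
    [9,-38,0,0,85],
    [18,-76,-5,0,85],
    [27,-114,-10,0,85],
    [36,-152,-15,0,85],
    [45,-190,-20,0,85]
  ]
}}

```text
clock: 2.25
position: [452.6, 27.6, 189.6]
ee_rot: [-0.123, 0.992, 0.0, 0.0]
wrist_force: [0.5, 0.2, -0.2]
grip_width: 85.2
grasp_force: 0.0
```

Emit:
{"op": "jog_arm", "data": {
  "moves": [
    [8,-38,-5,0,85],
    [15,-70,-10,0,85],
    [15,-70,-10,0,85],
    [15,-70,-10,0,85]
  ]
}}

```text
clock: 2.58
position: [467.9, -42.4, 179.2]
ee_rot: [-0.12, 0.993, 0.001, -0.0]
wrist_force: [0.0, 0.1, 1.2]
grip_width: 85.0
grasp_force: 0.0
```

```bash
python3 - <<'E'
from h import *
import pickle
c,im=wsnap('w2.png'); pickle.dump(c,open('w2.pkl','wb'))
s=ctrl.get_state();print(s['clock'],s['position'],s['ee_rot'],s['joint_pos'],c['pose'][:3,3])
for n,z in [('keeper_grip',53),('keeper_hinge',34),('board',0),('short_slat',14),('long_slat',14),('slat_rack',0)]:
    print(n,[(np.round(d['position']),round(d['conf'],2), np.round(ray('wrist',d['position'],z,c)[:2])) for d in ctrl.spot_point('wrist',n)])
E
```

```text
2.6333 [467.60006123 -41.42283203 179.36671963] [-1.20857502e-01  9.92669490e-01  7.72733551e-04 -3.87423103e-04] [-2.37715400e-01  1.37862165e-01  1.76627334e+00  1.24276751e-03
  1.23872566e+00 -2.05122505e+00] [398.26299935 -59.25109145 343.48168846]
keeper_grip [(array([307., 204.]), 0.89, array([487., -45.])), (array([309., 207.]), 0.48, array([489., -42.]))]
keeper_hinge [(array([307., 288.]), 0.83, array([599., -19.]))]
board [(array([310., 204.]), 0.6, array([501., -39.]))]
short_slat [(array([487., 268.]), 0.85, array([527., 202.])), (array([282.,  40.]), 0.71, array([ 333., -110.])), (array([ 53., 148.]), 0.58, array([ 503., -340.])), (array([ 67., 148.]), 0.37, array([ 498., -325.])), (array([307., 206.]), 0.28, array([501., -43.]))]
long_slat [(array([578., 286.]), 0.79, array([524., 331.]))]
slat_rack [(array([ 62., 146.]), 0.65, array([ 501., -341.]))]
```

View pics/w2.png

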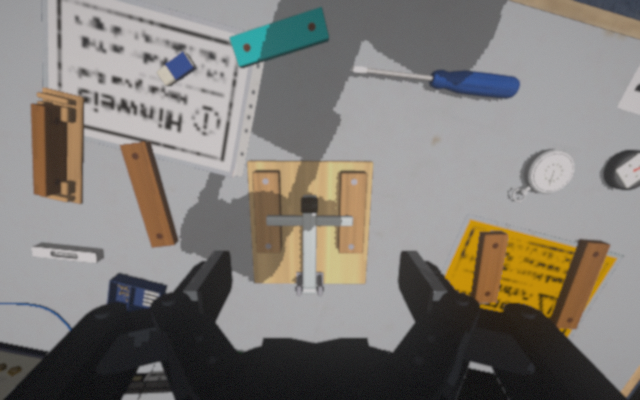

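The wrist camera at (468,-42) sees everything: board centre near (310,222), grip at (309,203), hinge at (308,288), rack with slat at (45,148), long slat at (149,194), short at (490,268) and long at (582,285). Next I segment the wood for precise poses.

```bash
cat >> h.py <<'E'
def blob(im,x0,y0,x1,y1,lo,hi):
    hsv=cv2.cvtColor(im[y0:y1,x0:x1],cv2.COLOR_RGB2HSV)
    m=cv2.inRange(hsv,lo,hi); n,l,st,_=cv2.connectedComponentsWithStats(m)
    i=1+np.argmax(st[1:,4]); ys,xs=np.where(l==i); return np.c_[xs+x0,ys+y0].astype(float)
def rect(pts):
    (c,wh,a)=cv2.minAreaRect(pts.astype(np.float32)); b=cv2.boxPoints((c,wh,a))
    return np.array(c),wh,a,b
def slatfit(px,cam,z,cal):
    w=np.array([ray(cam,p,z,cal)[:2] for p in px]); c,wh,a,b=rect(w)
    e=[b[1]-b[0],b[2]-b[1]]; L=max(e,key=np.linalg.norm); 
    if L[0]<0: L=-L
    return np.round(c,1),np.round(wh,1),round(float(np.arctan2(L[1],L[0])),3)
E
python3 - <<'E'
from h import *
import pickle
c=pickle.load(open('w2.pkl','rb')); im=cv2.imread('pics/w2.png')[:,:,::-1].copy()
for p in [(262,180),(310,170),(320,270),(265,220),(150,200),(585,285),(488,265),(40,150),(200,150),(460,240),(60,100)]:
    print(p,cv2.cvtColor(im[p[1]:p[1]+1,p[0]:p[0]+1],cv2.COLOR_RGB2HSV)[0,0])
E
```

```text
(262, 180) [ 13  61 180]
(310, 170) [ 18  98 133]
(320, 270) [ 17  97 194]
(265, 220) [ 15  79 116]
(150, 200) [ 13 145 142]
(585, 285) [ 14 148 136]
(488, 265) [ 14 155 155]
(40, 150) [ 14 151 142]
(200, 150) [  6   7 194]
(460, 240) [ 18  89 183]
(60, 100) [ 15 117 181]
```

```bash
cat >> h.py <<'E'
from scipy.optimize import minimize
def box(x0,x1,y0,y1,z0,z1): return np.array([[x,y,z] for x in(x0,x1) for y in(y0,y1) for z in(z0,z1)],float)
SLAT={'L':box(-65,65,-15,15,0,14),'S':box(-50,50,-15,15,0,14),'E':box(-50,50,-7,7,5,35),
 'B':np.r_[box(-60,105,-75,75,0,8),box(-50,50,-65,65,28,28)]}
def fit(px,kind,guess,cal,zoff=0,S=8):
    """hull-vs-hull fit of x,y,yaw; px blob pixels. S supersampling."""
    K=np.array(cal['K']);P=np.array(cal['pose']);pts=SLAT[kind]+[0,0,zoff]
    h=cv2.convexHull(px.astype(np.float32))[:,0]
    # pixel extent: hull of pixel corners
    h=cv2.convexHull(np.concatenate([h+[a,b] for a in(-.5,.5) for b in(-.5,.5)]).astype(np.float32))[:,0]
    o=h.min(0)-20; sz=((h.max(0)-o+20)*S).astype(int)
    def draw(q):
        m=np.zeros((sz[1],sz[0]),np.uint8); cv2.fillConvexPoly(m,np.round((q-o)*S*16).astype(np.int32),255,shift=4); return m
    obs=draw(h)
    def model(v):
        ca,sa=np.cos(v[2]),np.sin(v[2]); w=pts.copy(); w[:,0]=v[0]+ca*pts[:,0]-sa*pts[:,1]; w[:,1]=v[1]+sa*pts[:,0]+ca*pts[:,1]
        q=(K@(P[:3,:3].T@(w-P[:3,3]).T)).T; q=(q[:,:2]/q[:,2:]).astype(np.float32)
        return draw(cv2.convexHull(q)[:,0])
    f=lambda v: cv2.countNonZero(cv2.bitwise_xor(obs,model(v)))/cv2.countNonZero(obs)
    best=None
    g=np.array(guess,float)
    r=minimize(f,g,method='Nelder-Mead',options=dict(initial_simplex=[g,g+[8,0,0],g+[0,8,0],g+[0,0,.1]],xatol=.02,fatol=1e-5))
    r=minimize(f,r.x,method='Nelder-Mead',options=dict(initial_simplex=[r.x,r.x+[2,0,0],r.x+[0,2,0],r.x+[0,0,.03]],xatol=.02,fatol=1e-5))
    return np.round(r.x,3),round(r.fun,4)
BR=((8,115,60),(16,220,230))
E
python3 - <<'E'
from h import *
import pickle
c=pickle.load(open('w2.pkl','rb')); im=cv2.imread('pics/w2.png')[:,:,::-1].copy()
b=blob(im,240,140,385,290,(8,40,60),(25,200,255)); print(len(b),rect(b)[3].round(0).tolist())
print('board',fit(b,'B',(505,-40,.24),c))
for n,k,w,g in [('longR','L',(115,130,185,260),(548,-235,.3)),('short','S',(465,225,512,310),(525,205,.2)),('longL','L',(550,230,615,335),(530,335,.1)),('rack','E',(25,100,64,205),(503,-335,0))]:
    b=blob(im,*w,*BR); print(n,len(b),b.min(0),b.max(0),fit(b,k,g,c))
c=pickle.load(open('w1.pkl','rb')); im=cv2.imread('pics/w1.png')[:,:,::-1].copy()
for n,k,w,g in [('short','S',(270,210,310,300),(525,205,.2)),('longL','L',(355,215,402,320),(530,335,.1))]:
    b=blob(im,*w,*BR); print(n,len(b),b.min(0),b.max(0),fit(b,k,g,c))
b=blob(im,30,140,195,280,(8,40,60),(25,200,255)); print('board',fit(b,'B',(505,-40,.24),c))
E
```

```text
12467 [[247.0, 283.0], [247.0, 160.0], [373.0, 160.0], [373.0, 283.0]]
board (array([ 5.06076e+02, -3.84240e+01,  2.31000e-01]), np.float64(0.0089))
longR 2445 [122. 142.] [173. 245.] (array([ 5.36173e+02, -2.31563e+02,  3.23000e-01]), np.float64(0.272))
short 1746 [471. 232.] [507. 303.] (array([5.30083e+02, 2.10070e+02, 2.84000e-01]), np.float64(0.0982))
longL 2202 [551. 242.] [608. 328.] (array([5.28118e+02, 3.38189e+02, 1.76000e-01]), np.float64(0.1649))
rack 1201 [ 32. 104.] [ 47. 195.] (array([ 5.04157e+02, -3.36247e+02, -6.00000e-03]), np.float64(1.4169))
short 1324 [278. 221.] [301. 287.] (array([5.30772e+02, 2.10054e+02, 2.53000e-01]), np.float64(0.056))
longL 1658 [362. 230.] [393. 311.] (array([5.28511e+02, 3.37827e+02, 1.74000e-01]), np.float64(0.0839))
board (array([ 5.0595e+02, -3.8433e+01,  2.3000e-01]), np.float64(0.0114))
```

The board fits at (506.0, -38.4) with yaw 0.231, and the grip and hinge agree within 2 mm. Now I approach the grip at (486.5, -43, 53).

Emit:
{"op": "jog_arm", "data": {
  "moves": [
    [10,-1,-40,-0.011,45],
    [19,-2,-75,-0.011,40],
    [19,-2,-105,-0.011,40],
    [19,-2,-125,-0.011,40],
    [19,-2,-133,-0.011,40]
  ],
  "squeeze": 25
}}

```text
clock: 3.35
position: [484.6, -43.7, 43.8]
ee_rot: [-0.115, 0.993, 0.001, -0.003]
wrist_force: [-0.8, 1.2, -0.9]
grip_width: 40.0
grasp_force: 0.0
```

```bash
python3 - <<'E'
from h import *
s=ctrl.get_state();print(s['clock'],s['position'],s['ee_rot'],s['wrist_force'],s['grip_width'])
c,im=wsnap(); cv2.imwrite('pics/w3.png',cv2.resize(im[150:400,160:480,::-1],None,fx=2,fy=2))
r=116.6
p0=np.array([-115,19.])
for k in range(1,15):
    th=.175*k; ph=th+.1637; p=np.array([-r*np.cos(ph),r*np.sin(ph)])-p0
    print(k,np.round([p[0]*.9734,p[0]*.229,p[1]],0))
E
```

```text
3.35 [484.57115941 -43.74579414  43.77032861] [-0.11544873  0.99330913  0.0010856  -0.00271639] [-0.79352602  1.17774324 -0.94845562] 40.01815594331933
1 [ 5.  1. 20.]
2 [13.  3. 38.]
3 [24.  6. 55.]
4 [38.  9. 70.]
5 [54. 13. 81.]
6 [72. 17. 90.]
7 [91. 21. 96.]
8 [111.  26.  98.]
9 [131.  31.  96.]
10 [150.  35.  91.]
11 [168.  40.  82.]
12 [184.  43.  71.]
13 [199.  47.  56.]
14 [210.  49.  40.]
```

View pics/w3.png

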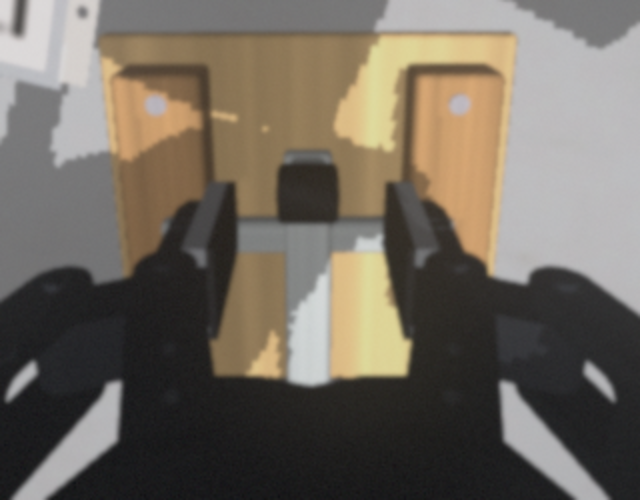

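The fingers straddle the black grip (centre near column 308 of the crop, fingers symmetric around 312). Now I close.

Emit:
{"op": "jog_arm", "data": {
  "moves": [
    [1,0,0,0,25],
    [1,0,0,0,10],
    [1,0,0,0,10],
    [1,0,0,0,10],
    [1,0,0,0,10]
  ],
  "squeeze": 25
}}

```text
clock: 3.82
position: [488.7, -45.1, 47.7]
ee_rot: [-0.115, 0.993, -0.0, 0.001]
wrist_force: [-0.5, 0.1, -0.6]
grip_width: 10.0
grasp_force: 0.0
```

Emit:
{"op": "jog_arm", "data": {
  "moves": [
    [1,0,5,0,10],
    [2,1,10,0,10],
    [5,1,20,0,10],
    [9,2,29,0,10],
    [13,3,38,0,10]
  ]
}}

```text
clock: 4.23
position: [501.4, -41.9, 85.7]
ee_rot: [-0.115, 0.993, -0.0, 0.0]
wrist_force: [0.4, 0.6, 0.8]
grip_width: 9.7
grasp_force: 0.0
```

The fingers closed to 10 mm, so they missed the grip. I look again.

```bash
python3 - <<'E'
from h import *
c,im=wsnap('w4.png'); s=ctrl.get_state();print(s['clock'],s['position'],s['grip_width'],ctrl.finger_overhang)
for n,z in [('keeper_grip',53),('keeper_hinge',34)]:
    print(n,[(np.round(d['position']),round(d['conf'],2), np.round(ray('wrist',d['position'],z,c)[:2])) for d in ctrl.spot_point('wrist',n)])
g=[486.5,-43,53]
print('expected grip px',proj('wrist',g,c), 'tips', proj('wrist',s['position']-[0,0,8],c))
cv2.imwrite('pics/w4c.png',cv2.resize(im[120:400,160:480,::-1],None,fx=2,fy=2))
E
```

```text
4.2833 [503.82471832 -42.21638444  87.42923926] 10.142942600438047 8.0
keeper_grip [(array([318., 198.]), 0.94, array([485., -43.]))]
keeper_hinge [(array([314., 317.]), 0.76, array([600., -19.])), (array([125.,   5.]), 0.55, array([ 392., -194.]))]
expected grip px [317.28624608 199.4394191 ] tips [312.64908856 236.1658557 ]
```

View pics/w4c.png

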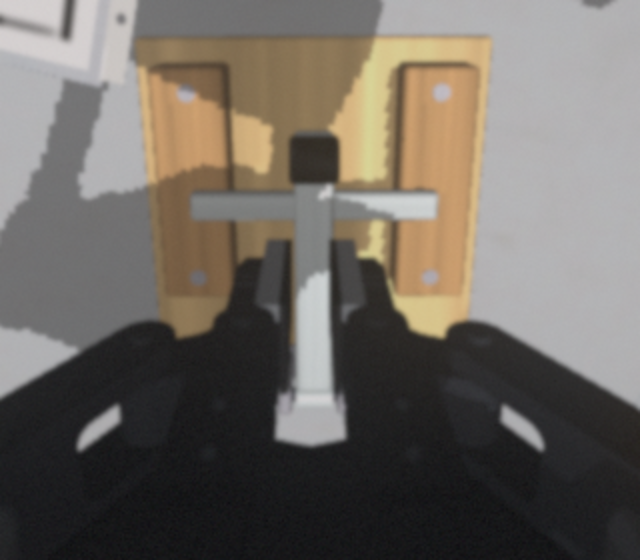

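```bash
python3 - <<'E'
from h import *
im=cv2.imread('pics/w4.png',0)
for r in range(228,262,4): print(r,im[r,284:352:2])
c=ctrl.calibration('wrist'); s=ctrl.get_state()
from scipy.spatial.transform import Rotation as R
M=R.from_quat(s['ee_rot']).as_matrix()
for z in (8,0,-11,-20,-30):
  print(z,[proj('wrist',s['position']+M@np.array([x,y,z]),c).round(0).tolist() for x in(11,-11) for y in(-5,5)])
# scene view at opening now; difference vs first scene picture in a column through the tool
sc=ctrl.snapshot('scene'); cv2.imwrite('pics/sc1.png',sc[:,:,::-1])
print([(z,proj('scene',s['position']+M@np.array([0,0,z])).round(0).tolist()) for z in(8,-11,-30,-65)])
x,y=proj('scene',s['position']).astype(int)
g=cv2.cvtColor(sc,cv2.COLOR_RGB2GRAY); g0=cv2.imread('pics/scene0.png',0)
d=(cv2.absdiff(g,g0)>25)&(g<70)
for r in range(y-40,y+25,2): print(r,''.join('#' if v else '.' for v in d[r,x-30:x+31]))
print(x)
E
```

```text
228 [124 124 121 122 123 122 122 121 121 121 122 121 126 132 132 133 131 131
 133 135 128 113 122 124 124 124 123 123 124 125 127 129 132 130]
232 [113 116 120 122 120 118 114 112 114 116 116 114 126 132 131 132 131 130
 133 133 129 108 115 115 117 118 118 124 128 133 148 190 198 193]
236 [114 115 119 122 119 118 114 113 114 115 117 119 123 130 131 133 130 129
 132 133 127 109 115 115 115 117 120 125 127 136 169 198 200 185]
240 [112 113 118 121 112  88  79  81  81  71  67 100 123 129 129 130 128 129
 132 131 102  64  75  81  80  82  92 118 128 134 147 191 200 193]
244 [111 113 119 121  98  72  71  72  70  54  44  96 122 130 131 131 128 129
 131 129  99  49  59  70  71  71  75 112 141 149 181 198 199 178]
248 [ 86  87  91  90  79  68  69  69  68  51  46  94 120 131 129 131 128 128
 131 131  94  48  54  68  72  70  71 106 148 157 155 156 180 187]
252 [ 39  39  36  49  64  67  68  70  67  46  46  93 118 129 130 130 129 126
 129 130  94  47  50  69  70  72  71  69  50  47  46  45  56  93]
256 [ 39  40  39  58  67  69  70  70  61  40  42  92 120 128 128 130 138 167
 159 177 139  52  45  
[... 2100 characters left out ...]
....................................
197 .............................................................
199 .............................................................
201 ........................#....................................
203 .............................................................
205 ..............................#..............................
207 ..............................#..............................
209 .............................................................
211 .............................................................
213 .............................................................
215 .............................................................
315
```

Both cameras show the fingertips about 25 mm shorter than my model (wrist row 239 fits tool z of about -28), so the jaws closed above the grip. I go back and deeper, with force checks.

Emit:
{"op": "jog_arm", "data": {
  "moves": [
    [-8,-1,0,0,40],
    [-16,-1,0,0,40],
    [-16,-1,-20,0,40],
    [-16,-1,-35,0,36],
    [-16,-1,-35,0,36]
  ]
}}

```text
clock: 4.85
position: [480.8, -42.3, 46.9]
ee_rot: [-0.115, 0.993, 0.001, -0.003]
wrist_force: [-0.6, 0.5, -0.6]
grip_width: 35.8
grasp_force: 0.0
```

Emit:
{"op": "jog_arm", "data": {
  "moves": [
    [0,0,-10,0,36],
    [0,0,-18,0,36],
    [0,0,-18,0,36],
    [0,0,-18,0,10],
    [0,0,-18,0,10]
  ]
}}

```text
clock: 5.27
position: [485.0, -44.5, 32.0]
ee_rot: [-0.116, 0.993, -0.002, -0.0]
wrist_force: [-0.6, -1.9, 0.1]
grip_width: 17.0
grasp_force: 27.9
```

Emit:
{"op": "jog_arm", "data": {
  "moves": [
    [0,0,0,0,10],
    [0,0,0,0,10]
  ]
}}

```text
clock: 5.43
position: [485.0, -44.4, 32.2]
ee_rot: [-0.116, 0.993, -0.001, 0.0]
wrist_force: [-0.4, -4.6, -1.1]
grip_width: 16.9
grasp_force: 27.9
```

Holding something 17 mm wide. I lift a little along the arc and check that it still holds.

Emit:
{"op": "jog_arm", "data": {
  "moves": [
    [1,0,5,0,10],
    [2,0,10,0,10],
    [3,1,15,0,10],
    [5,1,20,0,10],
    [5,1,20,0,10]
  ]
}}

```text
clock: 5.85
position: [492.0, -42.7, 53.1]
ee_rot: [-0.115, 0.993, -0.001, 0.002]
wrist_force: [3.0, -4.7, -2.1]
grip_width: 16.5
grasp_force: 27.2
```

```bash
python3 - <<'E'
from h import *
c,im=wsnap('w5.png'); s=ctrl.get_state();print(s['clock'],s['position'],s['grip_width'],s['grasp_force'],s['wrist_force'])
cv2.imwrite('pics/w5c.png',cv2.resize(im[130:330,200:440,::-1],None,fx=3,fy=3,interpolation=cv2.INTER_CUBIC))
print([(d['position'],d['conf']) for d in ctrl.spot_point('wrist','keeper_grip')],proj('wrist',[486.5,-43,53],c),proj('wrist',[491.5,-42,73],c))
E
```

```text
5.9 [491.80175537 -42.74910177  52.62363633] 16.85866756582184 27.170136272907257 [ 3.28392151 -5.37890905 -3.2605044 ]
[([313.7, 250.6], 0.56)] [315.45733266 228.58282322] [315.16079996 250.74281376]
```

View pics/w5c.png

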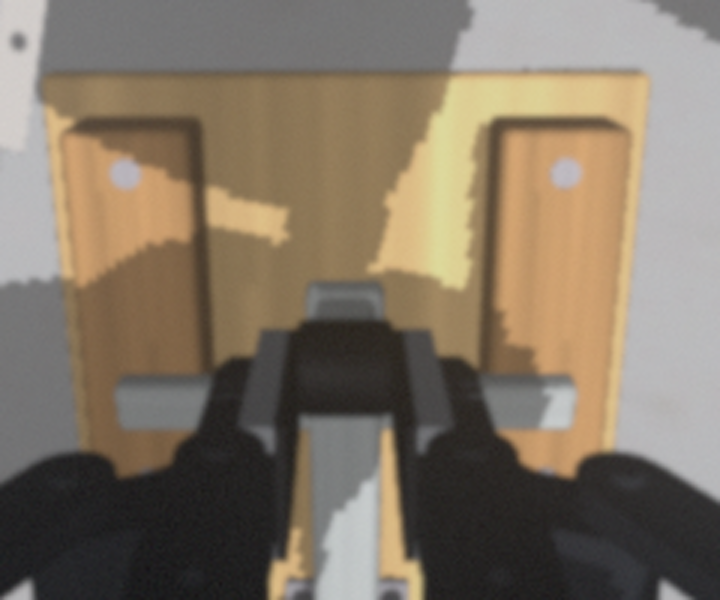

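The grip sits between the fingers at (314,251), exactly where the arc predicts (20 mm behind the TCP), so the keeper is lifting. I continue along the arc.

Emit:
{"op": "jog_arm", "data": {
  "moves": [
    [8,1,18,0,10],
    [19,4,35,0,10],
    [33,7,50,0,10],
    [49,11,61,0,10],
    [67,15,70,0,10]
  ]
}}

```text
clock: 6.37
position: [556.9, -27.2, 122.3]
ee_rot: [-0.115, 0.993, -0.0, -0.0]
wrist_force: [1.9, -3.2, -7.2]
grip_width: 16.5
grasp_force: 24.5
```

Emit:
{"op": "jog_arm", "data": {
  "moves": [
    [19,4,6,0,10],
    [39,9,8,0,10],
    [59,14,6,0,10],
    [78,18,1,0,10],
    [96,23,-8,0,10]
  ]
}}

```text
clock: 6.78
position: [656.6, -3.6, 116.7]
ee_rot: [-0.115, 0.993, -0.0, 0.004]
wrist_force: [3.3, -3.2, 5.7]
grip_width: 16.6
grasp_force: 25.9
```

Emit:
{"op": "jog_arm", "data": {
  "moves": [
    [16,3,-11,0,10],
    [31,7,-26,0,10],
    [40,9,-38,0,10],
    [40,9,-38,0,10]
  ]
}}

```text
clock: 7.12
position: [700.4, 6.8, 76.4]
ee_rot: [-0.115, 0.993, 0.0, 0.007]
wrist_force: [7.6, 0.3, 7.3]
grip_width: 16.9
grasp_force: 32.3
```

```bash
python3 - <<'E'
from h import *
c,im=wsnap('w6.png'); s=ctrl.get_state();print(s['clock'],s['position'],s['grip_width'],s['grasp_force'],s['wrist_force'],s['joint_pos'])
p=s['position']
print([(d['position'],d['conf']) for d in ctrl.spot_point('wrist','keeper_grip')],proj('wrist',p+[0,0,20],c))
E
```

```text
7.1667 [699.58283571   6.56981428  77.49296169] 16.24269594221097 32.23852872848511 [ 7.47321353 -0.1881018   7.4752935 ] [-0.09177499  0.53902133  1.41494914  0.00352442  1.17511421 -1.8943822 ]
[([314.0, 238.0], 0.56)] [313.71399186 251.31205648]
```

The keeper is carried over to about 2.4 rad. I release it, lift, and go toward the right long slat.

Emit:
{"op": "jog_arm", "data": {
  "moves": [
    [0,0,0,0,30],
    [0,0,0,0,50],
    [0,0,0,0,50],
    [0,0,20,0,50],
    [0,0,50,0,50]
  ]
}}

```text
clock: 7.63
position: [688.8, 5.7, 121.5]
ee_rot: [-0.115, 0.993, 0.002, -0.005]
wrist_force: [0.9, 0.9, -0.1]
grip_width: 49.8
grasp_force: 0.0
```

Emit:
{"op": "jog_arm", "data": {
  "moves": [
    [0,0,40,0.05,60],
    [-20,-25,70,0.1,80],
    [-41,-55,75,0.15,80],
    [-64,-88,75,0.16,80],
    [-87,-121,75,0.16,80]
  ]
}}

```text
clock: 8.05
position: [604.4, -116.2, 201.2]
ee_rot: [-0.195, 0.981, 0.0, 0.0]
wrist_force: [0.1, -1.4, 0.1]
grip_width: 80.2
grasp_force: 0.0
```

Emit:
{"op": "jog_arm", "data": {
  "moves": [
    [-23,-32,0,0,80],
    [-46,-64,0,0,80],
    [-69,-95,-10,0,80],
    [-90,-105,-20,0,80],
    [-90,-105,-20,0,80]
  ]
}}

```text
clock: 8.47
position: [509.5, -221.7, 178.1]
ee_rot: [-0.192, 0.981, 0.002, -0.004]
wrist_force: [-0.2, -0.3, -1.5]
grip_width: 80.3
grasp_force: 0.0
```

```bash
python3 - <<'E'
from h import *
import pickle
c,im=wsnap('w7.png'); pickle.dump(c,open('w7.pkl','wb')); s=ctrl.get_state();print(s['clock'],s['position'],s['ee_rot'])
for n,z in [('keeper_grip',77),('keeper_hinge',34),('long_slat',14),('short_slat',35),('slat_rack',0)]:
    print(n,[(np.round(d['position']),round(d['conf'],2), np.round(ray('wrist',d['position'],z,c)[:2])) for d in ctrl.spot_point('wrist',n)])
d=ctrl.spot_in('wrist','long_slat'); print([(x['rect'],x['conf']) for x in d])
E
```

```text
8.5167 [ 512.37906818 -220.83533238  179.11704199] [-0.19216328  0.98135908  0.0020009  -0.00190585]
keeper_grip []
keeper_hinge []
long_slat [(array([295., 194.]), 0.76, array([ 533., -236.])), (array([597., 308.]), 0.51, array([528., 201.])), (array([201., 239.]), 0.32, array([ 630., -324.]))]
short_slat [(array([219., 139.]), 0.9, array([ 500., -333.])), (array([594., 308.]), 0.88, array([523., 168.])), (array([468.,  65.]), 0.86, array([ 339., -126.]))]
slat_rack [(array([222., 135.]), 0.86, array([ 502., -340.]))]
[([285.0, 140.7, 312.1, 252.6], 0.9)]
```

View pics/w7.png

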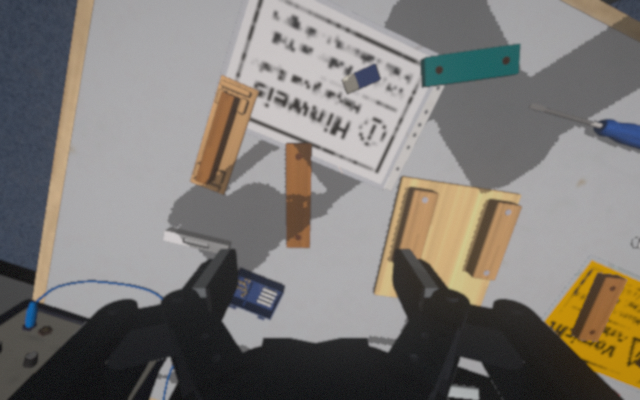

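The keeper now stands open (nothing lies across the bearers). The long slat is at (298,195), the rack slat at (222,137), and the left short slat at (600,307). I fit them precisely.

```bash
python3 - <<'E'
from h import *
import pickle
c=pickle.load(open('w7.pkl','rb')); im=cv2.imread('pics/w7.png')[:,:,::-1].copy()
for lo in (40,60,90):
  b=blob(im,275,125,325,260,(6,90,lo),(18,230,240)); print(len(b),b.min(0),b.max(0),fit(b,'L',(535,-235,.38),c))
b=blob(im,365,165,530,310,(8,40,50),(25,200,255)); print('board',fit(b,'B',(505,-40,.24),c))
E
```

```text
2406 [286. 144.] [310. 246.] (array([ 5.37200e+02, -2.30566e+02,  3.57000e-01]), np.float64(0.0624))
2406 [286. 144.] [310. 246.] (array([ 5.37200e+02, -2.30566e+02,  3.57000e-01]), np.float64(0.0624))
2406 [286. 144.] [310. 246.] (array([ 5.37200e+02, -2.30566e+02,  3.57000e-01]), np.float64(0.0624))
board (array([ 5.0569e+02, -3.8613e+01,  2.3600e-01]), np.float64(0.0076))
```

Emit:
{"op": "jog_arm", "data": {
  "moves": [
    [12,-5,-40,-0.03,60],
    [25,-10,-80,-0.03,50],
    [25,-10,-115,-0.03,50],
    [25,-10,-145,-0.03,50],
    [25,-10,-160,-0.03,50]
  ]
}}

```text
clock: 9.23
position: [539.5, -228.8, 16.5]
ee_rot: [-0.18, 0.984, 0.002, -0.002]
wrist_force: [-0.1, 1.6, -0.3]
grip_width: 49.7
grasp_force: 0.0
```

Emit:
{"op": "jog_arm", "data": {
  "moves": [
    [0,0,0,0,50],
    [0,0,-8,0,50],
    [0,0,-14,0,50],
    [0,0,-14,0,50]
  ]
}}

```text
clock: 9.57
position: [541.4, -230.9, 6.7]
ee_rot: [-0.179, 0.984, -0.0, 0.0]
wrist_force: [0.4, 1.0, 0.9]
grip_width: 50.1
grasp_force: 0.0
```

```bash
python3 - <<'E'
from h import *
import pickle
c,im=wsnap('w8.png'); pickle.dump(c,open('w8.pkl','wb')); s=ctrl.get_state();print(s['clock'],s['position'],s['ee_rot'],s['wrist_force'],s['grip_width'])
hsv=cv2.cvtColor(im,cv2.COLOR_RGB2HSV)
for r in range(150,340,8): print(r,''.join('B' if (6<=h<=18 and sa>90) else ('#' if v<90 else '.') for h,sa,v in hsv[r,220:420:2]))
E
```

```text
9.6167 [ 541.54811256 -231.01747895    7.20850836] [-1.79411147e-01  9.83773990e-01 -3.64561885e-04  4.93310966e-04] [0.37758137 0.99179504 0.02652062] 50.080740869051176
150 ....................................BBBBBBBBBB###BBBBBBBBBBBBB......................................
158 ....................................BBBBBBBBBBBBBBBBBBBBBBBBBB......................................
166 ....................................BBBBBBBBBBBBBBBBBBBBBBBBBB......................................
174 ....................................BBBBBBBBBBBBBBBBBBBBBBBBBB......................................
182 ....................................BBBBBBBBBBBBBBBBBBBBBBBBBB......................................
190 ....................................BBBBBBBBBBBBBBBBBBBBBBBBB.......................................
198 ....................................BBBBBBBBBBBBBBBBBBBBBBBBB.......................................
206 .....................................BBBBBBBBBBBBBBBBBBBBBBBB.......................................
214 .....................................BBBBBBBBBBBBBBBBBBBBBBBB........................
[... 890 characters left out ...]
........BBBBBBBBBBBBBBBBBBBBBB.............##########################.
294 #######################...............BBBBBBBBBBBBBBBBBBBBBB..............##########################
302 #####################.................BBBBBBBBBBBBBBBBBBBBBB...............#########################
310 ####################..................BBBBBBBBBBBBBBBBBBBBBB................########################
318 ###################...................BBBBBBBBBBBBBBBBBBBBBB.................#######################
326 ###################..........................................................#######################
334 ####################........................................................########################
```

Emit:
{"op": "jog_arm", "data": {
  "moves": [
    [-4,0,-10,0,50],
    [-4,0,-18,0,50],
    [-4,0,-24,0,50],
    [-4,0,-24,0,50]
  ]
}}

```text
clock: 9.95
position: [536.4, -230.6, -18.2]
ee_rot: [-0.179, 0.984, 0.001, -0.001]
wrist_force: [-0.1, 0.3, -0.6]
grip_width: 50.1
grasp_force: 0.0
```

```bash
python3 - <<'E'
from h import *
import pickle
c=pickle.load(open('w8.pkl','rb')); im=cv2.imread('pics/w8.png')[:,:,::-1].copy()
b=blob(im,240,60,400,335,(6,90,40),(18,230,240)); print(len(b),b.min(0),b.max(0),fit(b,'L',(537,-231,.36),c))
c,im=wsnap('w9.png'); s=ctrl.get_state();print(s['clock'],s['position'],s['ee_rot'],s['wrist_force'],s['grip_width'])
b=blob(im,240,60,400,335,(6,90,40),(18,230,240)); print(len(b),b.min(0),b.max(0),fit(b,'L',(537,-231,.36),c))
hsv=cv2.cvtColor(im,cv2.COLOR_RGB2HSV)
for r in range(210,300,8): print(r,''.join('B' if (6<=h<=18 and sa>90) else ('#' if v<90 else '.') for h,sa,v in hsv[r,220:420:2]))
E
```

```text
9751 [291. 120.] [343. 322.] (array([ 5.36284e+02, -2.31173e+02,  3.70000e-01]), np.float64(0.0486))
10.0 [ 536.70968871 -230.7952231   -17.72848316] [-1.79164249e-01  9.83819090e-01  3.15003981e-04 -2.67419765e-04] [-0.70285163 -0.31339367  0.42282462] 49.91970202215999
11648 [282. 131.] [344. 334.] (array([ 5.36624e+02, -2.30983e+02,  3.72000e-01]), np.float64(0.1196))
210 ................................BBBBBBBBBBBBBBBBBBBBBBBBBBBBBB......................................
218 ................................BBBBBBBBBBBBBBBBBBBBBBBBBBBBBB......................................
226 .................................BBBBBBBBBBBBBBBBBBBBBBBBBBBBB......................................
234 .................................BBBBBBBBBBBBBBBBBBBBBBBBBBBB.......................................
242 ......................##.........BBBBBBBBBBBBBBBBBBBBBBBBBBBB...........##..........................
250 ................#########........BBBBBBBBBBBBBBBBBBBBBBBBBBBB..........#########....................
258 ........#################........BBBBBBBBBBBBBBBBBBBBBBBBBBBB..........################.............
266 ......###################........BBBBBBBBBBBBBBBBBBBBBBBBBBBB..........###################..........
274 ....#####################........BBBBBBBBBBBBBBBBBBBBBBBBBBBB..........####################.........
282 #############..#########..........BBBBBBBBBBBBBBBBBBBBBBBBBBB...........########...##############...
290 #######################...........BBBBBBBBBBBBBBBBBBBBBBBBBBB............###########################
298 ######################............BBBBBBBBBBBBBBBBBBBBBBBBBBB.............##########################
```

The fingertips and the slat top show the same scale (1.84 px/mm), so the tips are at z of about 14 when the TCP reads -18. I use tip ≈ TCP + 32, descend 8 more, and close.

Emit:
{"op": "jog_arm", "data": {
  "moves": [
    [0,0,-4,0,50],
    [0,0,-8,0,40],
    [0,0,-8,0,30],
    [0,0,-8,0,20],
    [0,0,-8,0,20]
  ],
  "squeeze": 50
}}

```text
clock: 10.42
position: [538.7, -231.6, -22.1]
ee_rot: [-0.179, 0.984, -0.001, 0.002]
wrist_force: [-2.1, 2.3, 19.7]
grip_width: 28.3
grasp_force: 58.8
```

Emit:
{"op": "jog_arm", "data": {
  "moves": [
    [0,0,0,0,20],
    [0,0,0,0,20]
  ]
}}

```text
clock: 10.58
position: [538.7, -231.6, -22.0]
ee_rot: [-0.179, 0.984, -0.001, 0.002]
wrist_force: [-1.9, 2.8, 19.1]
grip_width: 28.8
grasp_force: 58.7
```

The table touch shows the tips are at TCP + 22 with the jaws at 30 mm. The slat is held, so I lift, turn and carry it to the board.

Emit:
{"op": "jog_arm", "data": {
  "moves": [
    [0,0,25,0,20],
    [0,0,60,0,20],
    [0,10,95,-0.12,20],
    [0,24,95,-0.24,20],
    [0,38,95,-0.36,20]
  ]
}}

```text
clock: 11.0
position: [539.0, -193.8, 72.4]
ee_rot: [0.003, 1.0, -0.001, 0.003]
wrist_force: [-0.2, 0.3, -1.0]
grip_width: 28.9
grasp_force: 50.1
```

Emit:
{"op": "jog_arm", "data": {
  "moves": [
    [0,14,0,-0.12,20],
    [0,28,0,-0.24,20],
    [0,42,0,-0.36,20],
    [0,56,0,-0.48,20],
    [0,70,0,-0.6,20]
  ]
}}

```text
clock: 11.42
position: [536.9, -122.3, 69.4]
ee_rot: [0.298, 0.955, 0.0, 0.0]
wrist_force: [0.3, -0.1, -0.8]
grip_width: 29.2
grasp_force: 50.0
```

Emit:
{"op": "jog_arm", "data": {
  "moves": [
    [0,18,0,-0.12,20],
    [0,36,0,-0.24,20],
    [0,54,0,-0.36,20],
    [0,72,0,-0.48,20],
    [0,90,0,-0.6,20]
  ]
}}

```text
clock: 11.83
position: [536.9, -32.1, 69.4]
ee_rot: [0.567, 0.824, 0.0, 0.0]
wrist_force: [-0.3, -0.2, -0.6]
grip_width: 28.9
grasp_force: 50.0
```

Emit:
{"op": "jog_arm", "data": {
  "moves": [
    [0,2,0,-0.12,20],
    [0,2,0,-0.14,20],
    [0,2,0,-0.14,20]
  ]
}}

```text
clock: 12.08
position: [537.0, -30.9, 69.5]
ee_rot: [0.62, 0.785, -0.0, 0.0]
wrist_force: [0.5, 0.7, -0.7]
grip_width: 29.0
grasp_force: 50.0
```

```bash
cat >> h.py <<'E'
def toolang(s): x,y=s['ee_rot'][:2]; return float(np.arctan2(2*y*y-1,2*x*y) if True else 0)
def look(fn,kind,win,guess,zoff,cols=((6,90,40),(18,230,240))):
    import pickle
    c,im=wsnap(fn+'.png'); pickle.dump(c,open(fn+'.pkl','wb')); s=ctrl.get_state()
    print(round(s['clock'],2),np.round(s['position'],1),'ang',round(toolang(s),3),'F',np.round(s['wrist_force'],1),round(s['grip_width'],1),round(s['grasp_force'],1))
    b=blob(im,*win,*cols); print(len(b),b.min(0),b.max(0),fit(b,kind,guess,c,zoff)); return c,im,s
E
python3 - <<'E'
from h import *
c,im,s=look('w10','L',(200,40,440,345),(540,-34,1.80),ctrl.get_state()['position'][2]+22)
hsv=cv2.cvtColor(im,cv2.COLOR_RGB2HSV)
for r in range(90,390,10): print(r,''.join('B' if (6<=h<=18 and sa>90) else ('#' if v<70 else '.') for h,sa,v in hsv[r,160:480:3]))
E
```

```text
12.13 [537.  -31.2  69.5] ang 0.234 F [-0.1 -0.8 -0.3] 28.4 50.0
24989 [200. 122.] [395. 342.] (array([520.56 , -22.028,   2.221]), np.float64(0.58))
90 ...........................................................................................................
100 ...........................................................................................................
110 ...........................................................................................................
120 .....................................................................BB.....B..............................
130 .............BBBBBBBBBBBBBBBBBBBBBBBBBBBBBBBBBBBBBBBBBBBBBBBBBBB...........................................
140 .............BBBBBBBBBBBBBBBBBBBBBBBBBBBBBBBBBBBBBBBBBBBBBBBBBB............................................
150 ..............BB....BBBBBBBBBBBBBBBBBBBBBBBBBBBBBBBBBBBBBBBBBBBB...........................................
160 ..............BBBBBBBBBBBBBBBBBBBBBBBBBBBBBBBBBBBBBBBBBBBBBBBBBB...........................................
170 ...............BBBBBBBBBBBBBBBBBBBBBBBBBBBBBBBBBBBB
[... 1708 characters left out ...]
############################
330 #########...###########################....BBBBBBBBBBBBBBBBBB....###########################...############
340 ######....#############.#######################BBBBBBBBBBB####################################....#########
350 ####################...##########################################################...#######################
360 #################......###########################################################.....####################
370 ##############.......###############################################################......#################
380 ###########.....########################################################################.....##############
```

```bash
python3 - <<'E'
from h import *
import pickle
c=pickle.load(open('w10.pkl','rb')); im=cv2.imread('pics/w10.png')[:,:,::-1].copy()
hsv=cv2.cvtColor(im,cv2.COLOR_RGB2HSV)
for p in [(314,200),(314,300),(314,140),(200,160),(260,160),(260,220),(220,260),(330,200)]: print(p,hsv[p[1],p[0]])
for sat in (115,125,135):
  b=blob(im,200,40,440,345,(6,sat,40),(18,230,240)); print(len(b),b.min(0),b.max(0))
  if len(b)<16000: print(fit(b,'L',(539,-32,1.80),c,91.5))
# near-end corners expected for slat centred on the TCP
for z in (91.5,105.5):
  s=SLAT['L'];a=1.805
  print(z,[proj('wrist',[537+np.cos(a)*x-np.sin(a)*y,-31+np.sin(a)*x+np.cos(a)*y,z],c).round(1).tolist() for x in(65,-65) for y in(15,-15)])
E
```

```text
(314, 200) [ 14 158 166]
(314, 300) [ 15 157  99]
(314, 140) [ 14 149 170]
(200, 160) [ 19  93 213]
(260, 160) [ 16 115 197]
(260, 220) [ 18 100 143]
(220, 260) [ 14 108 104]
(330, 200) [ 14 155 165]
15430 [200. 127.] [348. 342.]
(array([520.008, -26.658,   2.159]), np.float64(0.4181))
12737 [281. 127.] [347. 342.]
(array([537.113, -26.765,   1.807]), np.float64(0.1046))
12471 [282. 128.] [347. 341.]
(array([537.166, -27.232,   1.804]), np.float64(0.1108))
91.5 [[281.4, 135.2], [343.2, 135.2], [288.6, 351.6], [337.3, 351.5]]
105.5 [[277.9, 137.2], [346.2, 137.2], [286.5, 371.0], [339.2, 370.9]]
```

```bash
python3 - <<'E'
import re
t=open('h.py').read()
t=t.replace("def fit(px,kind,guess,cal,zoff=0,S=8):","def fit(px,kind,guess,cal,zoff=0,S=8,rmax=400):\n    px=px[px[:,1]<rmax]")
t=t.replace("255,shift=4); return m","255,shift=4); m[max(0,int((rmax-.5-o[1])*S)):]=0; return m")
open('h.py','w').write(t)
E
python3 - <<'E'
from h import *
import pickle
c=pickle.load(open('w10.pkl','rb')); im=cv2.imread('pics/w10.png')[:,:,::-1].copy()
b=blob(im,200,40,440,345,(6,128,40),(18,230,240))
for rm in (300,330): print('slat',fit(b,'L',(537,-28,1.80),c,91.5,rmax=rm))
b=blob(im,150,90,480,300,(8,35,50),(27,230,255))
for r in (130,160,190,220,240): print(r,b[b[:,1]==r][:,0].min(),b[b[:,1]==r][:,0].max())
for rm in (215,240): print('board',fit(b,'B',(506,-38,.232),c,rmax=rm))
E
```

```text
slat (array([537.087, -26.906,   1.803]), np.float64(0.0108))
slat (array([537.106, -26.908,   1.804]), np.float64(0.0142))
130 195.0 407.0
160 198.0 405.0
190 202.0 381.0
220 205.0 378.0
240 208.0 388.0
board (array([ 5.05966e+02, -3.88670e+01,  2.33000e-01]), np.float64(0.0151))
board (array([ 5.05947e+02, -3.88680e+01,  2.33000e-01]), np.float64(0.0114))
```

The held slat and the board both fit well in this view, and the board pose repeats within 0.5 mm. The shift to the target is (+2.9, -3.8). I lower onto the bearers.

Emit:
{"op": "jog_arm", "data": {
  "moves": [
    [3,-4,-20,0,20],
    [3,-4,-40,0,20],
    [3,-4,-55,0,20],
    [3,-4,-60,0,20],
    [3,-4,-60,0,20]
  ]
}}

```text
clock: 12.55
position: [538.8, -35.4, 8.3]
ee_rot: [0.621, 0.784, -0.001, -0.001]
wrist_force: [1.0, 0.2, -1.2]
grip_width: 28.9
grasp_force: 50.1
```

Emit:
{"op": "jog_arm", "data": {
  "moves": [
    [0,0,-1.5,0,20],
    [0,0,-3,0,20],
    [0,0,-3.5,0,20],
    [0,0,-3.5,0,20]
  ]
}}

```text
clock: 12.88
position: [540.4, -35.1, 6.7]
ee_rot: [0.621, 0.784, 0.0, 0.001]
wrist_force: [0.6, -0.1, -0.9]
grip_width: 29.1
grasp_force: 50.1
```

```bash
python3 - <<'E'
from h import *
z=ctrl.get_state()['position'][2]+22
c,im,s=look('w11','L',(200,40,440,345),(540,-31,1.80),z,((6,128,40),(18,230,240)))
b=blob(im,200,40,440,345,(6,128,40),(18,230,240)); print(fit(b,'L',(540,-31,1.80),c,28,rmax=320))
E
```

```text
12.93 [540.4 -35.    6.7] ang 0.231 F [-0.6  0.7 -0.2] 28.6 50.1
12828 [281. 127.] [347. 342.] (array([540.442, -31.03 ,   1.802]), np.float64(0.0998))
(array([540.465, -31.028,   1.803]), np.float64(0.0127))
```

Emit:
{"op": "jog_arm", "data": {
  "moves": [
    [-0.5,0.3,-1,0,20],
    [-0.5,0.3,-2,0,20],
    [-0.5,0.3,-2,0,20]
  ]
}}

```text
clock: 13.18
position: [540.3, -34.9, 5.9]
ee_rot: [0.621, 0.784, 0.0, 0.001]
wrist_force: [-1.9, -0.1, 10.4]
grip_width: 28.5
grasp_force: 51.3
```

Emit:
{"op": "jog_arm", "data": {
  "moves": [
    [0,0,0,0,46],
    [0,0,0,0,46],
    [0,0,10,0,46],
    [0,0,40,0,50],
    [0,0,80,0,60]
  ]
}}

```text
clock: 13.6
position: [536.6, -34.1, 82.5]
ee_rot: [0.621, 0.784, -0.002, -0.003]
wrist_force: [0.6, -0.1, -0.3]
grip_width: 59.3
grasp_force: 0.0
```

Emit:
{"op": "jog_arm", "data": {
  "moves": [
    [0,20,35,0.1,60],
    [0,50,60,0.22,60],
    [0,85,80,0.34,60],
    [0,85,80,0.34,60]
  ]
}}

```text
clock: 13.93
position: [542.1, 55.6, 169.6]
ee_rot: [0.476, 0.879, 0.004, 0.003]
wrist_force: [0.8, 0.3, 0.4]
grip_width: 59.7
grasp_force: 0.0
```

```bash
python3 - <<'E'
from h import *
import pickle
c,im=wsnap('w12.png'); pickle.dump(c,open('w12.pkl','wb')); s=ctrl.get_state(); print(s['clock'],s['position'],toolang(s))
q=proj('wrist',[540,-31,42],c).astype(int); print(q)
b=blob(im,max(0,q[0]-90),max(0,q[1]-90),q[0]+90,q[1]+90,(6,125,40),(18,230,240)); print(len(b),b.min(0),b.max(0))
print(fit(b,'L',(540,-31,1.80),c,28,rmax=min(400,b[:,1].max()+1)))
for n,z in [('long_slat',14),('short_slat',14)]:
    print(n,[(np.round(d['position']),round(d['conf'],2), np.round(ray('wrist',d['position'],z,c)[:2])) for d in ctrl.spot_point('wrist',n)])
E
```

```text
13.9833 [540.93106125  52.96012483 167.31783977] 0.5750399633331991
[268 250]
2129 [254. 197.] [299. 298.]
(array([541.653, -33.468,   1.815]), np.float64(0.1669))
long_slat [(array([269., 248.]), 0.76, array([542., -41.]))]
short_slat [(array([380.,  55.]), 0.6, array([528., 204.]))]
```

Emit:
{"op": "jog_arm", "data": {
  "moves": [
    [-4,28,0,0.12,60],
    [-8,56,0,0.24,60],
    [-12,84,0,0.36,60],
    [-16,112,0,0.48,60],
    [-20,140,0,0.6,60]
  ]
}}

```text
clock: 14.5
position: [518.6, 189.8, 162.5]
ee_rot: [0.197, 0.98, -0.001, -0.001]
wrist_force: [-0.1, 0.1, -0.6]
grip_width: 59.7
grasp_force: 0.0
```

Emit:
{"op": "jog_arm", "data": {
  "moves": [
    [-4,28,-4,0.12,60],
    [-8,56,-8,0.24,60],
    [-12,84,-12,0.36,60],
    [-16,112,-16,0.48,60],
    [-20,138,-20,0.57,60]
  ]
}}

```text
clock: 14.92
position: [498.9, 328.1, 142.2]
ee_rot: [-0.087, 0.996, -0.001, -0.001]
wrist_force: [-0.1, 0.7, 0.3]
grip_width: 59.9
grasp_force: 0.0
```

Emit:
{"op": "jog_arm", "data": {
  "moves": [
    [0,0,0,0,60],
    [0,0,0,0,60]
  ]
}}

```text
clock: 15.08
position: [498.7, 327.7, 142.1]
ee_rot: [-0.085, 0.996, -0.001, -0.002]
wrist_force: [-0.1, -0.8, -1.0]
grip_width: 59.9
grasp_force: 0.0
```

```bash
python3 - <<'E'
from h import *
c,im,s=look('w13','L',(250,80,380,330),(529,338,.175),0,((6,118,40),(16,230,210)))
hsv=cv2.cvtColor(im,cv2.COLOR_RGB2HSV)
for r in range(100,340,12): print(r,''.join('B' if (6<=h<=16 and sa>118 and v<210) else ('#' if v<70 else '.') for h,sa,v in hsv[r,160:480:4]))
for p in [(314,200),(330,160),(280,200)]: print(p,hsv[p[1],p[0]])
E
```

```text
15.13 [499.1 327.  142.5] ang 1.74 F [-0.1 -0.5  0.3] 59.9 0.0
2930 [305. 153.] [333. 265.] (array([5.26888e+02, 3.37055e+02, 1.60000e-01]), np.float64(0.0365))
100 ................................................................................
112 ................................................................................
124 .............................................................................###
136 .............................................................................###
148 ................................................................................
160 .....BBBBBBBB........................BBBBBBB....................................
172 ......BBBBBBB........................BBBBBBB....................................
184 ......BBBBBBBB.......................BBBBBBB....................................
196 .......BBBBBBBB......................BBBBBBB....................................
208 ........BBBBBBB......................BBBBBB.....................................
220 .........BBBBBBB.....................BBBBBB.....................................
232 .........BBBBBBB.....................BBBBBB.....................................
244 .....................................BBBBBB.....................................
256 ..................##..#BB............BBBBBB...........##...#....................
268 ................##..#####............................#####..###.................
280 .............####...#####.............................#####...###.............#.
292 ####......###############..............................##############.....######
304 #######################....B............................########################
316 ######################...................................#######################
328 #######################.................................########################
(314, 200) [ 15 156 165]
(330, 160) [ 14 145 155]
(280, 200) [ 22 243 205]
```

Emit:
{"op": "jog_arm", "data": {
  "moves": [
    [10,4,-35,-0.01,50],
    [20,8,-70,-0.01,50],
    [28,10,-105,-0.01,50],
    [28,10,-135,-0.01,50],
    [28,10,-152,-0.01,50]
  ]
}}

```text
clock: 15.55
position: [526.2, 334.9, -12.0]
ee_rot: [-0.078, 0.997, -0.001, -0.003]
wrist_force: [-1.2, 0.1, -1.1]
grip_width: 50.3
grasp_force: 0.0
```

Emit:
{"op": "jog_arm", "data": {
  "moves": [
    [0,0,-5,0,50],
    [0,0,-10,0,45],
    [0,0,-10,0,20],
    [0,0,-10,0,20],
    [0,0,-10,0,20]
  ]
}}

```text
clock: 15.97
position: [528.6, 338.6, -16.4]
ee_rot: [-0.08, 0.997, 0.001, 0.001]
wrist_force: [-0.2, 1.1, -0.4]
grip_width: 28.4
grasp_force: 51.4
```

Emit:
{"op": "jog_arm", "data": {
  "moves": [
    [0,0,0,0,20],
    [0,0,0,0,20]
  ]
}}

```text
clock: 16.13
position: [528.0, 338.7, -16.9]
ee_rot: [-0.08, 0.997, 0.0, 0.001]
wrist_force: [-0.0, -0.2, -0.4]
grip_width: 28.2
grasp_force: 51.4
```

Emit:
{"op": "jog_arm", "data": {
  "moves": [
    [0,0,30,0,20],
    [0,0,65,0,20],
    [-4,-28,92,-0.1,20],
    [-8,-56,92,-0.22,20],
    [-12,-84,92,-0.34,20]
  ]
}}

```text
clock: 16.55
position: [517.0, 254.7, 77.0]
ee_rot: [0.092, 0.996, 0.001, 0.003]
wrist_force: [-0.2, -1.0, -0.8]
grip_width: 28.3
grasp_force: 51.5
```

Emit:
{"op": "jog_arm", "data": {
  "moves": [
    [-5,-30,0,-0.12,20],
    [-10,-60,0,-0.24,20],
    [-15,-90,0,-0.36,20],
    [-20,-120,0,-0.48,20],
    [-24,-150,0,-0.6,20]
  ]
}}

```text
clock: 16.97
position: [490.9, 103.2, 74.7]
ee_rot: [0.382, 0.924, 0.0, 0.0]
wrist_force: [1.3, 0.5, -0.4]
grip_width: 28.3
grasp_force: 51.5
```

Emit:
{"op": "jog_arm", "data": {
  "moves": [
    [-4,-30,0,-0.11,20],
    [-8,-60,0,-0.22,20],
    [-12,-90,0,-0.33,20],
    [-16,-121,0,-0.44,20],
    [-20,-152,0,-0.55,20]
  ]
}}

```text
clock: 17.38
position: [471.3, -48.9, 74.7]
ee_rot: [0.619, 0.786, 0.0, 0.001]
wrist_force: [-0.1, 0.0, -0.3]
grip_width: 28.6
grasp_force: 51.5
```

Emit:
{"op": "jog_arm", "data": {
  "moves": [
    [0,0,0,0,20],
    [0,0,0,0,20]
  ]
}}

```text
clock: 17.55
position: [471.5, -48.9, 74.5]
ee_rot: [0.618, 0.786, 0.0, 0.0]
wrist_force: [-0.1, 0.1, -0.9]
grip_width: 28.3
grasp_force: 51.5
```

```bash
cat >> h.py <<'E'
def bw(bx,by,B=(505.95,-38.8,.2325)): return B[0]+np.cos(B[2])*bx-np.sin(B[2])*by, B[1]+np.sin(B[2])*bx+np.cos(B[2])*by
E
python3 - <<'E'
from h import *
z=ctrl.get_state()['position'][2]+17
c,im,s=look('w14','L',(280,40,355,345),(472,-47,1.80),z,((6,126,40),(18,230,240)))
b=blob(im,280,40,355,345,(6,126,40),(18,230,240)); print(fit(b,'L',(472,-47,1.80),c,z,rmax=320), bw(-35,0))
hsv=cv2.cvtColor(im,cv2.COLOR_RGB2HSV)
for r in range(100,340,12): print(r,''.join('B' if (6<=h<=18 and sa>126) else ('#' if v<70 else '.') for h,sa,v in hsv[r,160:480:4]))
b=blob(im,150,60,600,300,(8,35,50),(27,230,255))
for r in (130,160,190,220,240): print(r,b[b[:,1]==r][:,0].min(),b[b[:,1]==r][:,0].max())
for rm in (215,240): print('board',fit(b,'B',(506,-38.5,.232),c,rmax=rm))
E
```

```text
17.6 [471.5 -47.8  74.4] ang 0.241 F [0.4 0.4 0.1] 28.2 51.5
12203 [284. 126.] [346. 342.] (array([471.904, -44.382,   1.81 ]), np.float64(0.0908))
(array([471.88 , -44.405,   1.81 ]), np.float64(0.0185)) (np.float64(471.8917306820485), np.float64(-46.8643841095203))
100 ................................................................................
112 ................................................................................
124 ................................................................................
136 ...............................BBBBBBBBBBBBBBBB.............BBBBBBBBBB..........
148 ...............................BBBBBBBBBBBBBBBB............BBBBBBBBBBB..........
160 ................................BBBBBBBBBBBBBBB............BBBBBBBBBBB..........
172 ................................BBBBBBBBBBBBBBB...........BBBBBBBBBBB...........
184 ................................BBBBBBBBBBBBBBB...........BBBBBBBBBBB...........
196 ................................BBBBBBBBBBBBBBB...........BBBBBBBBBBB...........
208 ................................BBBBBBBBBBBBBBB...........BBBBB
[... 403 characters left out ...]
BBBBB###..###...BBBBBBBBB..............
280 ....#.................#######.##.BBBBBBBBBBBBB##..#######BBBB.BBBB..............
292 .......#########################.BBBBBBBBBBBBB#########################.........
304 ...############################..BBBBBBBBBBBBB.#############################....
316 ##############################...BBBBBBBBBBBBB...###############################
328 #############################....BBBBBBBBBBBBB...####################..#########
130 282.0 492.0
160 283.0 486.0
190 284.0 460.0
220 285.0 456.0
240 285.0 472.0
board (array([ 5.04722e+02, -3.86590e+01,  2.34000e-01]), np.float64(0.0192))
board (array([ 5.05617e+02, -3.84470e+01,  2.34000e-01]), np.float64(0.0071))
```

Emit:
{"op": "jog_arm", "data": {
  "moves": [
    [0,-2.4,-20,-0.008,20],
    [0,-2.4,-40,-0.008,20],
    [0,-2.4,-55,-0.008,20],
    [0,-2.4,-60,-0.008,20],
    [0,-2.4,-60,-0.008,20]
  ]
}}

```text
clock: 18.02
position: [470.4, -48.6, 13.1]
ee_rot: [0.619, 0.785, -0.0, -0.001]
wrist_force: [-0.4, -0.8, -0.6]
grip_width: 28.3
grasp_force: 51.5
```

Emit:
{"op": "jog_arm", "data": {
  "moves": [
    [0,0,-1,0,20],
    [0,0,-2,0,20],
    [0,0,-2,0,20]
  ]
}}

```text
clock: 18.27
position: [472.2, -49.9, 12.8]
ee_rot: [0.62, 0.785, 0.0, 0.001]
wrist_force: [0.0, 0.1, -0.6]
grip_width: 28.8
grasp_force: 51.5
```

```bash
python3 - <<'E'
from h import *
c,im,s=look('w15','L',(270,40,360,345),(472,-47,1.80),28,((6,126,40),(18,230,240)))
b=blob(im,270,40,360,345,(6,126,40),(18,230,240)); print(fit(b,'L',(472,-47,1.80),c,28,rmax=320), bw(-35,0))
b=blob(im,375,40,490,345,(6,120,40),(18,230,240)); print(b.min(0),b.max(0));print('other',fit(b,'L',(540,-31,1.80),c,28,rmax=260), bw(35,0))
E
```

```text
18.32 [472.1 -50.   12.8] ang 0.234 F [-0.   0.  -0.6] 28.7 51.5
12415 [283. 126.] [347. 342.] (array([472.586, -45.421,   1.808]), np.float64(0.0753))
(array([472.426, -45.497,   1.805]), np.float64(0.0172)) (np.float64(471.8917306820485), np.float64(-46.8643841095203))
[409. 129.] [489. 304.]
other (array([541.295, -30.94 ,   1.841]), np.float64(0.0555)) (np.float64(540.0082693179515), np.float64(-30.73561589047969))
```

Emit:
{"op": "jog_arm", "data": {
  "moves": [
    [-0.5,-1.2,0,0,20],
    [-0.5,-1.2,-1.5,0,20],
    [-0.5,-1.2,-2.5,0,20],
    [-0.5,-1.2,-2.5,0,20]
  ]
}}

```text
clock: 18.65
position: [471.3, -51.5, 10.7]
ee_rot: [0.62, 0.785, 0.0, 0.001]
wrist_force: [-1.6, 0.7, 8.8]
grip_width: 28.3
grasp_force: 52.6
```

```bash
python3 - <<'E'
from h import *
c,im,s=look('w16','L',(270,40,360,345),(472,-47,1.80),28,((6,126,40),(18,230,240)))
b=blob(im,270,40,360,345,(6,126,40),(18,230,240)); print(fit(b,'L',(472,-47,1.80),c,28,rmax=320), bw(-35,0))
b=blob(im,360,40,490,345,(6,130,40),(18,230,240)); print(b.min(0),b.max(0));print('other',fit(b,'L',(540,-31,1.80),c,28,rmax=240), bw(35,0))
E
```

```text
18.7 [471.4 -51.5  10.7] ang 0.233 F [-1.5  0.7  9.3] 28.6 52.6
12422 [283. 126.] [347. 342.] (array([471.651, -46.998,   1.807]), np.float64(0.0784))
(array([471.653, -47.036,   1.807]), np.float64(0.0065)) (np.float64(471.8917306820485), np.float64(-46.8643841095203))
[413. 126.] [489. 306.]
other (array([543.797, -31.319,   1.948]), np.float64(0.1534)) (np.float64(540.0082693179515), np.float64(-30.73561589047969))
```

Emit:
{"op": "jog_arm", "data": {
  "moves": [
    [0,0,0,0,46],
    [0,0,0,0,46],
    [0,0,10,0,46],
    [0,0,40,0,46],
    [0,0,80,0,46]
  ]
}}

```text
clock: 19.12
position: [468.1, -50.6, 87.8]
ee_rot: [0.62, 0.784, -0.002, -0.004]
wrist_force: [1.8, -0.6, 0.2]
grip_width: 46.1
grasp_force: 0.0
```

Emit:
{"op": "jog_arm", "data": {
  "moves": [
    [18,24,30,0,46],
    [36,48,55,0,46],
    [36,48,55,0,46],
    [36,48,55,0,46]
  ]
}}

```text
clock: 19.45
position: [508.7, -2.6, 146.0]
ee_rot: [0.619, 0.785, 0.001, 0.002]
wrist_force: [0.2, 0.7, 0.4]
grip_width: 46.2
grasp_force: 0.0
```

```bash
cat >> h.py <<'E'
def crib(fn,rmL=400,sat=126):
    c,im=wsnap(fn+'.png'); s=ctrl.get_state(); print(round(s['clock'],2),np.round(s['position'],1),round(toolang(s),3))
    for bx in (35,-35):
        g=bw(bx,0); q=np.array([proj('wrist',[*bw(bx+u,v),42],c) for u in(-20,20) for v in(-70,70)]); a=np.maximum(q.min(0),0).astype(int); e=q.max(0).astype(int)
        b=blob(im,*a,*e,(6,sat,40),(18,230,240)); print(bx,b.min(0),b.max(0),fit(b,'L',(*g,1.803),c,28,rmax=rmL),np.round(g,1))
    return c,im
E
python3 - <<'E'
from h import *
c,im=crib('w17')
hsv=cv2.cvtColor(im,cv2.COLOR_RGB2HSV)
for r in range(100,340,10): print(r,''.join('B' if (6<=h<=18 and sa>126) else ('#' if v<70 else '.') for h,sa,v in hsv[r,160:480:4]))
b=blob(im,150,60,600,330,(8,35,50),(27,230,255)); print('board',fit(b,'B',(506,-38.5,.232),c,rmax=240))
E
```

```text
19.5 [506.6  -3.  144.4] 0.235
35 [322. 164.] [353. 282.] (array([540.345, -32.039,   1.805]), np.float64(0.0528)) [540.  -30.7]
-35 [250. 164.] [284. 282.] (array([471.98 , -48.303,   1.794]), np.float64(0.189)) [471.9 -46.9]
100 ................................................................................
110 ................................................................................
120 ................................................................................
130 ................................................................................
140 ................................................................................
150 ................................................................................
160 ................................................................................
170 .......................BBBBBBBB..........BBBBBBBB...............................
180 .......................BBBBBBBB..........BBBB.BBB...............................
190 ........................BBBBBBB..........BBBBBBBB...............................
200 ...................
[... 544 characters left out ...]
..###......................
270 ...................###..####.BBB.........BBB.BBB..####...##.....................
280 .................######.####BBB..........BBBBBB...####..######..................
290 ...######......############........................#############.....#######....
300 ###########################........................############################.
310 ##########################..........................############################
320 #########################............................###########################
330 #########################............................###########################
board (array([ 5.05685e+02, -3.86400e+01,  2.32000e-01]), np.float64(0.0136))
```

Both long slats lie square within about 1 mm. Next is short slat a on the left.

Emit:
{"op": "jog_arm", "data": {
  "moves": [
    [0,16,0,0.123,60],
    [0,32,0,0.246,60],
    [0,48,0,0.369,60],
    [0,64,0,0.492,60],
    [0,80,0,0.615,60]
  ]
}}

```text
clock: 19.92
position: [504.8, 76.4, 142.5]
ee_rot: [0.351, 0.936, -0.001, -0.002]
wrist_force: [0.2, 0.5, 0.3]
grip_width: 60.2
grasp_force: 0.0
```

Emit:
{"op": "jog_arm", "data": {
  "moves": [
    [0,16,0,0.123,60],
    [0,32,0,0.246,60],
    [0,48,0,0.369,60],
    [0,64,0,0.492,60],
    [0,80,0,0.615,60]
  ]
}}

```text
clock: 20.33
position: [505.0, 156.1, 142.4]
ee_rot: [0.051, 0.999, -0.001, -0.002]
wrist_force: [0.5, 0.7, -0.1]
grip_width: 59.9
grasp_force: 0.0
```

Emit:
{"op": "jog_arm", "data": {
  "moves": [
    [-2,16,0,0.123,60],
    [-4,32,0,0.246,60],
    [-6,46,0,0.365,60],
    [-6,46,0,0.365,60],
    [-6,46,0,0.365,60]
  ]
}}

```text
clock: 20.75
position: [499.4, 201.8, 142.8]
ee_rot: [-0.128, 0.992, -0.001, -0.002]
wrist_force: [-0.2, -0.3, -0.6]
grip_width: 60.1
grasp_force: 0.0
```

```bash
python3 - <<'E'
from h import *
c,im,s=look('w18','S',(250,80,380,330),(530,210,.26),0,((6,118,40),(16,230,210)))
hsv=cv2.cvtColor(im,cv2.COLOR_RGB2HSV)
for r in range(130,300,12): print(r,''.join('B' if (6<=h<=16 and sa>118 and v<210) else ('#' if v<70 else '.') for h,sa,v in hsv[r,160:480:4]))
E
```

```text
20.8 [499.8 201.5 143.1] ang 1.826 F [-0.2  0.6  0.3] 60.0 0.0
2276 [300. 168.] [328. 256.] (array([5.29142e+02, 2.08976e+02, 2.56000e-01]), np.float64(0.0388))
130 ................................................................................
142 ................................................................................
154 ................................................................................
166 ................................................................................
178 ...................................BBBBBBB......................................
190 ...................................BBBBBBB......................................
202 ....................................BBBBBB......................................
214 ....................................BBBBBB......................................
226 ....................................BBBBBB......................................
238 ....................................BBBBBB......................................
250 .......................##...........BBBBBB............#.........................
262 ................####.####.............................###...##..................
274 ..............###########.............................#####..###................
286 ...........#######..####..............................#####.########............
298 ####.##################................................##################.######
```

Emit:
{"op": "jog_arm", "data": {
  "moves": [
    [10,3,-35,0,50],
    [20,6,-70,0,50],
    [29,7.5,-105,0,50],
    [29,7.5,-135,0,50],
    [29,7.5,-152,0,50]
  ]
}}

```text
clock: 21.22
position: [527.7, 208.0, -11.4]
ee_rot: [-0.127, 0.992, -0.001, -0.003]
wrist_force: [-1.5, 0.5, -0.7]
grip_width: 50.0
grasp_force: 0.0
```

Emit:
{"op": "jog_arm", "data": {
  "moves": [
    [0,0,-5,0,50],
    [0,0,-9,0,45],
    [0,0,-9,0,20],
    [0,0,-9,0,20],
    [0,0,-9,0,20]
  ]
}}

```text
clock: 21.63
position: [531.1, 210.3, -15.0]
ee_rot: [-0.128, 0.992, 0.0, 0.001]
wrist_force: [0.3, -0.4, -1.1]
grip_width: 28.3
grasp_force: 50.5
```

Emit:
{"op": "jog_arm", "data": {
  "moves": [
    [0,0,0,0,20],
    [0,0,0,0,20]
  ]
}}

```text
clock: 21.8
position: [530.6, 210.5, -15.4]
ee_rot: [-0.128, 0.992, 0.0, 0.001]
wrist_force: [-0.8, 0.5, -0.3]
grip_width: 28.3
grasp_force: 50.5
```

Emit:
{"op": "jog_arm", "data": {
  "moves": [
    [0,0,30,0,20],
    [0,0,65,0,20],
    [-6,-34,100,0,20],
    [-13,-74,100,-0.02,20],
    [-20,-114,100,-0.024,20]
  ]
}}

```text
clock: 22.22
position: [512.8, 99.6, 86.9]
ee_rot: [-0.118, 0.993, -0.0, 0.004]
wrist_force: [0.2, -0.2, -1.1]
grip_width: 28.5
grasp_force: 50.6
```

Emit:
{"op": "jog_arm", "data": {
  "moves": [
    [-7,-38,0,0,20],
    [-14,-72,0,0,20],
    [-16,-86,0,0,20],
    [-16,-86,0,0,20],
    [-16,-86,0,0,20]
  ]
}}

```text
clock: 22.63
position: [494.7, 13.2, 84.0]
ee_rot: [-0.115, 0.993, 0.0, 0.001]
wrist_force: [-0.3, 1.0, -0.4]
grip_width: 27.9
grasp_force: 50.5
```

```bash
python3 - <<'E'
from h import *
z=ctrl.get_state()['position'][2]+15.5
c,im,s=look('w19','S',(275,100,355,345),(494,10,.232),z,((6,126,40),(18,230,240)))
hsv=cv2.cvtColor(im,cv2.COLOR_RGB2HSV)
for r in range(130,350,10): print(r,''.join('B' if (6<=h<=18 and sa>126) else ('#' if v<70 else '.') for h,sa,v in hsv[r,140:460:4]))
print(bw(0,50))
E
```

```text
22.68 [494.8  14.   83.9] ang 1.803 F [0.2 1.  0.2] 28.5 50.5
10047 [275. 146.] [343. 332.] (array([4.88907e+02, 1.04620e+01, 2.77000e-01]), np.float64(0.1161))
130 ................................................................................
140 ................................................................................
150 ....BB......BBBBBBBBBBBBBBBBBBBBBBBBBBBBBBBBBB..................................
160 ....B....B.BBBBBBBBBBBBBBBBBBBBBBBBBB...........................................
170 ....B......BBBBBBBBBBBBBBBBBBBBBBBBBBBBBBBBBBBBBBBB.............................
180 .........B.BBBBBBBBBBBBBBBBBBBBBBBBBBBBBBBBBBBBBBBB.............................
190 ....................................BBBBBB....BBBBB.............................
200 .....................................BBBBBBBBBBBBBB.............................
210 .....................................BBBBBBBBBBBBBB.............................
220 .....................................BBBBBBBBBBBBBB.............................
230 .....................................BBBBBBBBBBBBBB.............................
240 
[... 294 characters left out ...]
BBBBBBBBBBBB###..###.....................
280 ...........................#######.##BBBBBBBBBBBBBB##..#######..................
290 .............########################.BBBBBBBBBBBBB###############.########.....
300 .........############################.BBBBBBBBBBBBB.###########################.
310 .....###############################..BBBBB##BBBBBB.############################
320 ..################################....BBBBBBBBBBBBB...##########################
330 ############..####################....BBBBBBBBBBBBB...####################...###
340 ##########...###########################.........##########################B...#
(np.float64(494.42945127211385), np.float64(9.854670454216425))
```

```bash
python3 - <<'E'
from h import *
c=ctrl.calibration('wrist'); im=cv2.imread('pics/w19.png')[:,:,::-1].copy()
hsv=cv2.cvtColor(im,cv2.COLOR_RGB2HSV)
for x in (296,306,316,326,336): print(x,[tuple(int(k) for k in hsv[r,x]) [1:] for r in range(152,176,2)])
for w in ((285,164,350,338),(287,165,350,338)):
  b=blob(im,*w,(6,126,40),(18,230,240)); print(b.min(0),b.max(0),[fit(b,'S',(494,12,.232),c,99.4,rmax=rm) for rm in (300,330)])
E
```

```text
296 [(138, 109), (139, 110), (140, 106), (127, 84), (126, 81), (132, 104), (143, 116), (145, 116), (145, 116), (143, 118), (142, 117), (145, 118)]
306 [(137, 110), (133, 109), (138, 107), (120, 85), (117, 85), (137, 106), (141, 116), (144, 119), (139, 119), (145, 118), (141, 119), (139, 119)]
316 [(136, 109), (134, 110), (129, 107), (115, 84), (115, 84), (128, 106), (135, 115), (134, 116), (138, 116), (137, 115), (138, 116), (140, 115)]
326 [(126, 109), (125, 112), (126, 109), (107, 86), (104, 86), (126, 105), (130, 116), (132, 116), (135, 115), (131, 115), (132, 116), (133, 115)]
336 [(91, 224), (92, 222), (98, 202), (95, 110), (104, 88), (124, 109), (128, 120), (132, 122), (133, 121), (131, 121), (130, 120), (130, 120)]
[285. 164.] [343. 332.] [(array([4.96422e+02, 1.47600e+01, 2.43000e-01]), np.float64(0.0278)), (array([4.96425e+02, 1.47580e+01, 2.43000e-01]), np.float64(0.0298))]
[287. 165.] [343. 332.] [(array([4.96894e+02, 1.50280e+01, 2.32000e-01]), np.float64(0.0491)), (array([4.96885e+02, 1.51090e+01, 2.33000e-01]), np.float64(0.0476))]
```

```bash
python3 - <<'E'
from h import *
c=ctrl.calibration('wrist'); im=cv2.imread('pics/w19.png')[:,:,::-1].copy()
for w in ((286,157,350,338),(284,158,350,338)):
  b=blob(im,*w,(6,95,40),(18,230,125)); print(b.min(0),b.max(0),[fit(b,'S',(494,12,.232),c,99.4,rmax=rm) for rm in (300,330)])
E
```

```text
[286. 157.] [343. 333.] [(array([4.92961e+02, 1.38490e+01, 2.21000e-01]), np.float64(0.0395)), (array([4.92959e+02, 1.38860e+01, 2.24000e-01]), np.float64(0.0568))]
[284. 158.] [343. 333.] [(array([4.93493e+02, 1.35610e+01, 2.33000e-01]), np.float64(0.0311)), (array([4.93514e+02, 1.34950e+01, 2.30000e-01]), np.float64(0.0492))]
```

Emit:
{"op": "jog_arm", "data": {
  "moves": [
    [1,-3.8,-20,0,20],
    [1,-3.8,-38,0,20],
    [1,-3.8,-50,0,20],
    [1,-3.8,-53,0,20],
    [1,-3.8,-53,0,20]
  ]
}}

```text
clock: 23.1
position: [495.0, 11.2, 29.7]
ee_rot: [-0.117, 0.993, 0.0, -0.001]
wrist_force: [0.2, 0.7, -0.9]
grip_width: 28.3
grasp_force: 50.5
```

Emit:
{"op": "jog_arm", "data": {
  "moves": [
    [0,0,0,0,20],
    [0,0,-1.5,0,20],
    [0,0,-1.5,0,20]
  ]
}}

```text
clock: 23.35
position: [496.2, 10.1, 29.7]
ee_rot: [-0.117, 0.993, -0.0, 0.001]
wrist_force: [0.7, -0.5, -1.2]
grip_width: 28.3
grasp_force: 50.5
```

```bash
python3 - <<'E'
from h import *
c,im=wsnap('w20.png'); s=ctrl.get_state(); print(s['clock'],s['position'],toolang(s),s['wrist_force'])
z=s['position'][2]+15.5
hsv=cv2.cvtColor(im,cv2.COLOR_RGB2HSV)
for x in (296,306,316,326,336): print(x,[int(hsv[r,x,2]) for r in range(130,180,2)])
for r in (140,150,156,160,164,168,180,200,220): print(r,[tuple(int(k) for k in hsv[r,x])[1:] for x in range(270,296,3)])
for cx,cy in (bw(0,50),s['position'][:2]):
  for zz in (z,z+14): print([proj('wrist',[cx+np.cos(.232)*u-np.sin(.232)*v,cy+np.sin(.232)*u+np.cos(.232)*v,zz],c).round(1).tolist() for u in(-50,50) for v in(15,-15)])
print('long edge',[proj('wrist',[*bw(-50,v),42],c).round(1).tolist() for v in (65,35)],[proj('wrist',[*bw(x,65),42],c).round(1).tolist() for x in (-50,-20)])
E
```

```text
23.4 [496.07644868  10.0098904   29.63545877] 1.8045598091713133 [-0.09027104  0.83295529 -0.03954781]
296 [131, 127, 147, 169, 175, 173, 172, 174, 174, 166, 117, 84, 86, 105, 90, 89, 113, 125, 130, 129, 128, 128, 126, 127, 127]
306 [130, 130, 146, 168, 173, 172, 173, 172, 171, 163, 117, 84, 87, 103, 86, 91, 116, 129, 132, 131, 131, 131, 132, 130, 129]
316 [133, 129, 144, 163, 167, 168, 168, 166, 168, 160, 115, 84, 87, 105, 90, 92, 116, 126, 126, 129, 127, 128, 127, 129, 128]
326 [133, 127, 142, 161, 165, 165, 166, 165, 164, 158, 113, 86, 88, 105, 91, 94, 117, 127, 127, 127, 128, 126, 126, 128, 127]
336 [136, 130, 139, 157, 162, 163, 165, 175, 187, 204, 186, 110, 91, 106, 89, 97, 120, 131, 132, 133, 133, 134, 133, 135, 132]
140 [(97, 173), (97, 181), (97, 178), (97, 173), (95, 171), (98, 171), (100, 174), (98, 175), (98, 175)]
150 [(99, 170), (100, 179), (99, 178), (98, 172), (98, 170), (99, 170), (98, 172), (100, 158), (100, 122)]
156 [(145, 107), (136, 107), (137, 108), (136, 109), (140, 109), (136, 109), (137, 104), (137, 104), (134, 103)]
160 [(146, 119), (143, 118), (145, 118), 
[... 266 characters left out ...]
5), (148, 126), (144, 129)]
180 [(153, 117), (149, 115), (149, 115), (148, 117), (151, 113), (142, 120), (147, 127), (149, 127), (144, 129)]
200 [(149, 111), (149, 111), (144, 113), (148, 110), (146, 112), (148, 114), (148, 124), (148, 126), (147, 128)]
220 [(101, 166), (102, 173), (99, 182), (103, 179), (99, 175), (112, 143), (147, 123), (150, 126), (152, 126)]
[[343.1, 156.8], [285.3, 156.7], [338.2, 318.6], [289.8, 318.5]]
[[345.9, 160.8], [282.4, 160.7], [340.1, 335.2], [287.8, 335.1]]
[[342.6, 159.9], [284.9, 159.8], [337.8, 320.8], [289.5, 320.8]]
[[345.3, 164.3], [282.0, 164.2], [339.7, 337.5], [287.5, 337.5]]
long edge [[342.5, 156.0], [285.8, 155.9]] [[342.5, 156.0], [340.9, 209.8]]
```

Emit:
{"op": "jog_arm", "data": {
  "moves": [
    [0,0,-1.5,0,20],
    [0,0,-3,0,20],
    [0,0,-4,0,20],
    [0,0,-4,0,20]
  ]
}}

```text
clock: 23.73
position: [495.9, 9.8, 26.2]
ee_rot: [-0.116, 0.993, -0.0, 0.001]
wrist_force: [-1.0, 1.2, 8.7]
grip_width: 28.4
grasp_force: 51.5
```

Emit:
{"op": "jog_arm", "data": {
  "moves": [
    [0,0,0,0,20],
    [0,0,0,0,20]
  ]
}}

```text
clock: 23.9
position: [495.8, 9.8, 26.2]
ee_rot: [-0.116, 0.993, -0.0, 0.001]
wrist_force: [-2.0, 0.1, 8.3]
grip_width: 28.0
grasp_force: 51.5
```

Emit:
{"op": "jog_arm", "data": {
  "moves": [
    [0,0,0,0,46],
    [0,0,0,0,46],
    [0,0,10,0,46],
    [0,0,40,0,46],
    [0,0,80,0,46]
  ]
}}

```text
clock: 24.32
position: [492.6, 10.1, 103.0]
ee_rot: [-0.116, 0.993, 0.001, -0.004]
wrist_force: [-0.0, -0.2, -0.3]
grip_width: 46.1
grasp_force: 0.0
```

Emit:
{"op": "jog_arm", "data": {
  "moves": [
    [0,-20,30,0,46],
    [-10,-45,50,0,46],
    [-20,-70,50,0,46],
    [-20,-70,50,0,46]
  ]
}}

```text
clock: 24.65
position: [475.1, -63.8, 156.5]
ee_rot: [-0.115, 0.993, -0.002, 0.001]
wrist_force: [-0.6, 0.5, 0.3]
grip_width: 45.8
grasp_force: 0.0
```

```bash
python3 - <<'E'
from h import *
c,im=wsnap('w21.png'); s=ctrl.get_state(); print(s['clock'],s['position'],toolang(s))
# hull of the slats + expected
def pts(z,cs): return [proj('wrist',[*bw(*p),z],c).round(1).tolist() for p in cs]
print('short exp top',pts(56,[(-50,65),(-50,35),(50,65),(50,35)]))
print('long exp',pts(42,[(-50,65),(-50,-65),(-20,-65),(20,-65),(50,-65),(50,65)]))
w=np.array(pts(56,[(-58,73),(-58,27),(58,73),(58,27)])); a=w.min(0).astype(int); e=w.max(0).astype(int)
hsv=cv2.cvtColor(im,cv2.COLOR_RGB2HSV)
print(a,e)
for r in range(a[1]-6,e[1]+6,4): print(r,''.join('B' if (6<=h<=18 and sa>118) else ('#' if v<70 else '.') for h,sa,v in hsv[r,240:440:2]))
E
```

```text
24.7 [475.0751691  -61.74512046 155.51961844] 1.800995074649181
short exp top [[401.5, 179.8], [369.7, 179.9], [393.3, 273.6], [364.6, 273.6]]
long exp [[397.4, 176.8], [266.4, 177.0], [267.9, 205.8], [269.7, 241.7], [271.0, 266.8], [390.0, 266.8]]
[356 171] [410 280]
165 ....................................................................................................
169 ....................................................................................................
173 ....................................................................................................
177 ...............BBBBBBBBBBBBBBBBBBBBBBBB.BBBBBBBBBBBBBBBBBBBBBBBBBBBB................................
181 ..............BBBBBBBBBBBBBBBBBBBBBBBBBBBBBBBBBBBBBBBBBBBBBBBBBB.BBBBBBBBBBBBBBB....................
185 ...............BBBBBBBBBBBBBBBBBBBBBBBBBBBBBBBBBBBBBBBBBBBBBBBBB.BBBBBBBBBBBBBBB....................
189 ...............BBBBBBBBBBBBBBBBBBBBBBBBBBBBBBBBBBBBBBBBBBBBBBBBBBBBBBBBBBBBBBBBB....................
193 ...............BBBBBBBBBBBBBBBBBBBBBBBBBBBBBBBBBBBBBBBBBBBBBBBBBBBBBBBBBBBBBBBBB............
[... 1723 characters left out ...]
BBBBBBBBBBBBBBBBBBBBBBBBBBBBB.######.....####.B.......................
265 #################BBBBBBBBBBBBBBBBBBBBBBBBBBBBBBBBBBBBBBBBBB.#######.....####........................
269 #####.###########...........................................########....######......................
273 ####.###########............................................########.....######.....................
277 ####....########............................................########.....#######....................
281 #####...########............................................########...#############................
285 ###############..............................................#########################..............
```

```bash
python3 - <<'E'
from h import *
c=ctrl.calibration('wrist'); im=cv2.imread('pics/w21.png')[:,:,::-1].copy()
b=blob(im,230,140,440,300,(8,35,50),(27,230,255))
for rm in (220,240): print('board',fit(b,'B',(506,-38.5,.232),c,rmax=rm))
hsv=cv2.cvtColor(im,cv2.COLOR_RGB2HSV)
for r in (189,197,213,221,229): print(r,[tuple(int(k) for k in hsv[r,x])[1:] for x in range(250,290,2)])
print([proj('wrist',[*bw(x,y),z],c).round(1).tolist() for x in(-40,0) for y,z in((-75,8),(-65,28),(-65,42),(-35,28))])
E
```

```text
board (array([ 5.05572e+02, -3.60120e+01,  2.31000e-01]), np.float64(0.026))
board (array([ 5.05575e+02, -3.60220e+01,  2.31000e-01]), np.float64(0.0281))
189 [(3, 178), (4, 179), (3, 178), (3, 177), (0, 173), (4, 172), (3, 161), (60, 175), (98, 202), (114, 165), (145, 153), (144, 152), (143, 155), (146, 154), (144, 151), (135, 128), (130, 110), (137, 112), (143, 134), (147, 153)]
197 [(4, 114), (2, 113), (2, 114), (5, 112), (2, 113), (2, 114), (5, 113), (37, 118), (89, 129), (98, 120), (124, 105), (129, 105), (132, 104), (133, 115), (141, 127), (140, 133), (143, 130), (147, 144), (149, 151), (147, 154)]
213 [(2, 113), (2, 113), (2, 113), (2, 113), (2, 112), (2, 113), (5, 113), (14, 113), (73, 126), (93, 131), (95, 131), (105, 121), (109, 122), (108, 120), (107, 117), (111, 119), (113, 122), (106, 125), (109, 124), (108, 125)]
221 [(2, 111), (2, 112), (0, 112), (2, 113), (5, 112), (5, 111), (9, 112), (7, 108), (64, 119), (93, 131), (96, 130), (103, 116), (107, 121), (109, 119), (109, 117), (108, 118), (111, 122), (111, 124), (109, 122), (114, 121)]
229 [(2, 112), (2, 111), (2, 113), (7, 114), (5, 112), (2, 112), (5, 113), (2, 112), (48, 118), (93, 131), (94, 130), (100, 122), (111, 122), (108, 120), (108, 116), (109, 117), (108, 120), (108, 125), (113, 120), (109, 117)]
[[260.6, 179.5], [266.7, 183.5], [264.4, 186.7], [295.3, 183.4], [262.6, 213.5], [268.5, 219.5], [266.5, 224.1], [296.2, 219.4]]
```

The last picture was taken while the arm was still swinging: the whole scene is offset about 2.5 mm. I hold still and look again.

Emit:
{"op": "jog_arm", "data": {
  "moves": [
    [0,0,0,0,46],
    [0,0,0,0,46],
    [0,0,0,0,46],
    [0,0,0,0,46]
  ]
}}

```text
clock: 25.03
position: [475.5, -59.3, 154.4]
ee_rot: [-0.117, 0.993, 0.0, -0.001]
wrist_force: [0.3, -0.2, -0.1]
grip_width: 45.9
grasp_force: 0.0
```

```bash
cat >> h.py <<'E'
def check(fn):
    c,im=wsnap(fn); s=ctrl.get_state(); print(s['clock'],s['position'],toolang(s))
    b=blob(im,200,120,460,300,(8,35,50),(27,230,255)); r=fit(b,'B',(506,-38.5,.232),c,rmax=240); print('board',r); B=r[0]
    hsv=cv2.cvtColor(im,cv2.COLOR_RGB2HSV)
    q=lambda x,y,z: np.round(proj('wrist',[*bw(x,y,B),z],c),1).tolist()
    print('exp short top',q(-50,65,56),q(-50,35,56),q(0,65,56),q(0,35,56),'other',q(-50,-35,56),q(-50,-65,56),q(0,-35,56),q(0,-65,56))
    print('exp long',q(-50,-65,42),q(-20,-65,42),q(20,-65,42),'front',q(-50,0,42),q(-20,0,42),q(20,0,42))
    for x,y in ((0,65),(0,35),(0,-35),(0,-65),(-35,-65),(-35,65),(-35,35)):
        u,v=q(x,y,56 if abs(x)<1 else 42); u,v=int(round(u)),int(round(v)); print((x,y),u-8,[f'{int(hsv[v,k][1])}/{int(hsv[v,k][2])}' for k in range(u-8,u+9,1)])
    for y in (0,50,-50):
        u,v=q(-50,y,42); u,v=int(round(u)),int(round(v)); print('row at y',y,v-12,[f'{int(hsv[k,u][1])}/{int(hsv[k,u][2])}' for k in range(v-12,v+12)])
    return c,im
E
python3 - <<'E'
from h import *
check('w22.png')
E
```

```text
25.0833 [475.50989054 -59.38764281 154.49372746] 1.8053989507996955
board (array([ 5.0586e+02, -3.8841e+01,  2.2700e-01]), np.float64(0.03))
exp short top [397.4, 179.5] [365.4, 179.3] [392.8, 229.1] [362.5, 228.9] other [290.8, 178.8] [258.8, 178.6] [291.7, 228.5] [261.2, 228.3]
exp long [261.4, 175.6] [262.8, 204.8] [264.5, 241.0] front [327.5, 176.1] [326.9, 205.2] [326.2, 241.4]
(0, 65) 385 ['150/161', '149/161', '148/164', '150/167', '153/172', '147/172', '134/170', '86/167', '31/171', '6/175', '1/179', '3/178', '4/180', '3/179', '1/179', '1/178', '4/180']
(0, 35) 354 ['99/144', '101/126', '102/103', '104/93', '107/100', '111/108', '106/108', '117/96', '129/99', '145/125', '151/149', '155/160', '151/165', '157/166', '153/167', '154/167', '153/165']
(0, -35) 284 ['110/121', '112/123', '113/122', '111/124', '113/124', '114/123', '112/121', '108/123', '112/114', '111/106', '107/95', '101/104', '98/120', '99/129', '98/138', '98/148', '102/162']
(0, -65) 253 ['2/111', '2/112', '2/111', '5/111', '5/113', '2/112', '2/112', '13/115', '38/115', '71/125', '90/128', '93/131', '97/129', '95
[... 725 characters left out ...]
90', '100/155', '100/112', '108/87', '126/91', '136/105', '137/115', '134/116', '146/110', '132/108', '142/104', '137/106', '141/114', '146/131', '150/146', '154/151']
row at y 50 164 ['95/215', '94/215', '94/215', '95/215', '94/214', '96/208', '96/184', '95/143', '91/107', '88/87', '95/83', '100/84', '108/87', '105/92', '120/102', '137/132', '144/159', '150/170', '149/175', '152/173', '149/174', '151/174', '150/173', '151/172']
row at y -50 164 ['97/214', '97/215', '98/214', '96/215', '95/214', '96/208', '96/183', '96/141', '91/106', '92/89', '97/84', '116/92', '135/123', '148/148', '145/160', '147/161', '148/160', '149/156', '149/157', '146/157', '146/157', '149/154', '146/145', '142/129']
```

Settled, every edge of the long slats and of short slat a is within about 1 mm of its target. Now the rack.

Emit:
{"op": "jog_arm", "data": {
  "moves": [
    [0,-38,0,-0.05,60],
    [0,-77,0,-0.1,60],
    [0,-116,0,-0.15,60],
    [0,-155,0,-0.2,60],
    [0,-194,0,-0.265,60]
  ]
}}

```text
clock: 25.5
position: [475.6, -255.3, 154.8]
ee_rot: [0.017, 1.0, 0.0, -0.0]
wrist_force: [0.6, -0.3, 0.0]
grip_width: 59.8
grasp_force: 0.0
```

Emit:
{"op": "jog_arm", "data": {
  "moves": [
    [-4,-38,0,0,60],
    [-10,-76,0,0,60],
    [-10,-76,0,0,60],
    [-10,-76,0,0,60],
    [-10,-76,0,0,60]
  ]
}}

```text
clock: 25.92
position: [465.4, -329.2, 154.4]
ee_rot: [0.016, 1.0, 0.001, -0.0]
wrist_force: [-0.3, 1.0, 0.3]
grip_width: 60.0
grasp_force: 0.0
```

```bash
python3 - <<'E'
from h import *
c,im=wsnap('w23.png'); s=ctrl.get_state(); print(s['clock'],s['position'],toolang(s))
for n,z in [('slat_rack',0),('short_slat',20)]:
    print(n,[(np.round(d['position']),round(d['conf'],2), np.round(ray('wrist',d['position'],z,c)[:2])) for d in ctrl.spot_point('wrist',n)])
hsv=cv2.cvtColor(im,cv2.COLOR_RGB2HSV)
for r in range(110,330,7): print(r,''.join('B' if (6<=h<=16 and sa>135) else ('w' if (6<=h<=25 and sa>40) else ('#' if v<70 else '.')) for h,sa,v in hsv[r,240:400:2]))
E
```

```text
25.9667 [ 465.52314731 -328.63365948  154.58883402] 1.5400878410846315
slat_rack [(array([310., 215.]), 0.66, array([ 504., -335.]))]
short_slat [(array([309., 219.]), 0.89, array([ 502., -335.])), (array([531.,  41.]), 0.86, array([ 332., -121.]))]
110 ................................................................................
117 ................................................................................
124 ................................................................................
131 ................................................................................
138 ................................................................................
145 ................................................................................
152 ................................................................................
159 ........................................................#.......................
166 ........................wwwwwwwwwwwwwwwwwww.....................................
173 ........................wwwwwwwwwwwwwwwwww......................................

[... 1169 characters left out ...]
......##########....
278 ##########.........................................................##########...
285 #########...........................................................#########...
292 ########.............................................................###########
299 ######................................................................##########
306 #####..................................................................#########
313 ####....................................................................########
320 ###......................................................................#######
327 ####...........................................................#################
```

```bash
cat >> h.py <<'E'
SLAT['R']=np.r_[box(-65,65,-22,22,0,5),box(-60,60,-16.5,16.5,18,18),box(-50,50,-7,7,35,35)]
E
python3 - <<'E'
from h import *
c=ctrl.calibration('wrist'); im=cv2.imread('pics/w23.png')[:,:,::-1].copy()
b=blob(im,270,140,345,285,(6,40,40),(25,255,255)); print(b.min(0),b.max(0))
r,e=fit(b,'R',(504,-335,-.03),c); print(r,e)
hsv=cv2.cvtColor(im,cv2.COLOR_RGB2HSV)
ca,sa=np.cos(r[2]),np.sin(r[2])
for x in (-40,-20,0,20,40):
  u,v=proj('wrist',[r[0]+ca*x,r[1]+sa*x,35],c).round().astype(int); print(x,(u,v),'halfwidth px',round(7*285/165,1),[f'{int(hsv[v,k][1])}/{int(hsv[v,k][2])}' for k in range(u-16,u+17,2)])
E
```

```text
[286. 160.] [326. 267.]
[ 5.04663e+02 -3.37357e+02 -1.00000e-02] 0.0317
-40 (np.int64(305), np.int64(189)) halfwidth px 12.1 ['110/204', '109/190', '110/174', '112/176', '105/138', '130/137', '142/151', '143/152', '140/158', '143/160', '143/160', '132/149', '112/161', '111/175', '110/178', '110/178', '112/187']
-20 (np.int64(306), np.int64(208)) halfwidth px 12.1 ['100/130', '103/129', '109/136', '110/157', '111/131', '132/139', '144/149', '145/151', '142/158', '148/158', '143/157', '125/143', '115/178', '108/154', '97/123', '99/121', '102/122']
0 (np.int64(307), np.int64(225)) halfwidth px 12.1 ['101/124', '104/123', '103/124', '104/132', '107/121', '117/100', '113/99', '117/98', '123/104', '125/102', '124/103', '105/97', '104/115', '99/118', '98/120', '96/119', '99/118']
20 (np.int64(307), np.int64(243)) halfwidth px 12.1 ['86/119', '104/120', '100/125', '105/121', '106/116', '109/101', '122/98', '126/101', '128/102', '126/103', '121/101', '110/114', '111/152', '104/127', '98/107', '97/108', '99/116']
40 (np.int64(308), np.int64(259)) halfwidth px 12.1 ['90/122', '105/119', '101/111', '104/120', '99/113', '111/92', '133/113', '143/146', '149/156', '142/142', '127/110', '100/89', '90/94', '94/106', '95/110', '110/142', '111/186']
```

Emit:
{"op": "jog_arm", "data": {
  "moves": [
    [13,-3,-38,0.02,50],
    [26,-6,-76,0.02,46],
    [39,-8.5,-110,0.02,46],
    [39,-8.5,-140,0.02,46],
    [39,-8.5,-156,0.02,46]
  ]
}}

```text
clock: 26.48
position: [503.7, -335.6, -4.5]
ee_rot: [0.005, 1.0, 0.002, -0.002]
wrist_force: [-0.4, 0.4, -0.6]
grip_width: 46.1
grasp_force: 0.0
```

Emit:
{"op": "jog_arm", "data": {
  "moves": [
    [0,0,-4,0,46],
    [0,0,-7,0,40],
    [0,0,-7,0,5],
    [0,0,-7,0,5],
    [0,0,-7,0,5]
  ]
}}

```text
clock: 26.9
position: [505.7, -339.4, -6.0]
ee_rot: [0.006, 1.0, -0.001, 0.001]
wrist_force: [-0.5, 0.1, -0.6]
grip_width: 12.8
grasp_force: 51.5
```

Emit:
{"op": "jog_arm", "data": {
  "moves": [
    [0,0,0,0,5],
    [0,0,0,0,5]
  ]
}}

```text
clock: 27.07
position: [505.6, -339.4, -6.1]
ee_rot: [0.006, 1.0, -0.001, 0.001]
wrist_force: [1.1, 0.7, 7.1]
grip_width: 12.5
grasp_force: 52.5
```

Short slat b is gripped by its thickness. I stand it on edge on the free table near (530,-250), topple it flat with a finger, then pick it up flat.

Emit:
{"op": "jog_arm", "data": {
  "moves": [
    [0,0,20,0,5],
    [0,0,55,0,5],
    [8,30,55,0,5],
    [16,60,55,0,5],
    [24,89,55,0,5]
  ]
}}

```text
clock: 27.48
position: [528.8, -249.4, 48.2]
ee_rot: [0.007, 1.0, -0.0, 0.001]
wrist_force: [-0.4, 0.7, -0.5]
grip_width: 12.7
grasp_force: 51.6
```

Emit:
{"op": "jog_arm", "data": {
  "moves": [
    [0,0,-20,0,5],
    [0,0,-40,0,5],
    [0,0,-54,0,5],
    [0,0,-58,0,5],
    [0,0,-58,0,5]
  ]
}}

```text
clock: 27.9
position: [528.0, -249.2, -10.7]
ee_rot: [0.006, 1.0, 0.0, -0.0]
wrist_force: [0.2, -0.2, -0.0]
grip_width: 12.8
grasp_force: 51.5
```

Emit:
{"op": "jog_arm", "data": {
  "moves": [
    [0,0,-1,0,5],
    [0,0,-2,0,5],
    [0,0,-2,0,5]
  ]
}}

```text
clock: 28.15
position: [528.7, -249.9, -11.1]
ee_rot: [0.006, 1.0, -0.0, 0.0]
wrist_force: [-2.5, 2.2, 9.7]
grip_width: 12.5
grasp_force: 52.9
```

Emit:
{"op": "jog_arm", "data": {
  "moves": [
    [0,0,1,0,30],
    [0,0,3,0,60],
    [0,0,5,0,80],
    [0,0,5,0,80],
    [0,0,5,0,80]
  ]
}}

```text
clock: 28.57
position: [528.6, -249.8, -7.9]
ee_rot: [0.006, 1.0, -0.0, 0.0]
wrist_force: [0.3, -0.2, -0.0]
grip_width: 72.5
grasp_force: 0.0
```

Emit:
{"op": "jog_arm", "data": {
  "moves": [
    [0,12,0,0,80],
    [0,24,0,0,80],
    [0,30,0,0,80],
    [0,36,0,0,80],
    [0,42,0,0,80]
  ]
}}

```text
clock: 28.98
position: [528.5, -206.5, -8.0]
ee_rot: [0.005, 1.0, 0.0, -0.0]
wrist_force: [-0.0, -0.4, 0.7]
grip_width: 79.7
grasp_force: 0.0
```

Emit:
{"op": "jog_arm", "data": {
  "moves": [
    [0,6,0,0,80],
    [0,12,0,0,80],
    [0,16,0,0,80],
    [0,16,0,0,80]
  ]
}}

```text
clock: 29.32
position: [528.3, -190.7, -8.0]
ee_rot: [0.005, 1.0, 0.0, -0.0]
wrist_force: [0.4, 0.4, 0.3]
grip_width: 79.9
grasp_force: 0.0
```

Emit:
{"op": "jog_arm", "data": {
  "moves": [
    [0,-10,30,0,80],
    [-15,-20,65,0,80],
    [-30,-25,100,0,70],
    [-30,-25,130,0,60],
    [-30,-25,130,0,60]
  ]
}}

```text
clock: 29.73
position: [501.7, -219.6, 128.4]
ee_rot: [0.006, 1.0, -0.003, 0.005]
wrist_force: [0.6, -0.3, 1.0]
grip_width: 59.8
grasp_force: 0.0
```

Emit:
{"op": "jog_arm", "data": {
  "moves": [
    [0,0,0,0,60],
    [0,0,0,0,60]
  ]
}}

```text
clock: 29.9
position: [498.2, -216.6, 121.7]
ee_rot: [0.006, 1.0, 0.0, -0.0]
wrist_force: [-1.1, -0.2, 0.2]
grip_width: 60.0
grasp_force: 0.0
```

```bash
python3 - <<'E'
from h import *
c,im,s=look('w24','S',(240,100,400,330),(528,-228,-.01),0,((6,90,40),(18,255,255)))
hsv=cv2.cvtColor(im,cv2.COLOR_RGB2HSV)
for r in range(130,300,8): print(r,''.join('B' if (6<=h<=18 and sa>90) else ('#' if v<70 else '.') for h,sa,v in hsv[r,200:440:3]))
E
```

```text
29.95 [ 497.7 -216.2  120.9] ang 1.559 F [-0.1 -0.1 -0.3] 59.9 0.0
2460 [290. 173.] [319. 263.] (array([ 5.30377e+02, -2.25714e+02, -1.00000e-02]), np.float64(0.0946))
130 ..................##............................................................
138 BBBB................................#...........................................
146 BBBB............................................................................
154 B.BB........................................................................BBBB
162 BBBBB.................................................................BBB....BBB
170 BBBBB.................................................................BBB...BBBB
178 BBBBB.........................BBBBBBBBBB...............................BB...BBBB
186 BBBBB..........................BBBBBBBBB...............................BBB...BBB
194 BBBBBB.........................BBBBBBBBB................................BBB..BBB
202 BBBBBB.........................BBBBBBBBB................................BBBB.BBB
210 BBBBBB.........................BBBBBBBBB................................BBBB.B
[... 237 characters left out ...]
..............BBBBBB
242 BBBBBBB........................BBBBBBBBB..................................BBBB.B
250 BBBBBBBB.........###...........BBBBBBBBB..................##..............BBBBBB
258 .........###..######...........BBBBBBBBB..................####...###.......BB...
266 .......######.######......................................#####....###.....BB...
274 ......##############......................................#######...###.....BB..
282 ...#######...#######......................................#######...######..BB..
290 ###################........................................###################..
298 ##################..........................................####################
```

The slat toppled flat (30 x 100 mm in the picture) at (530,-226). I pick it up.

Emit:
{"op": "jog_arm", "data": {
  "moves": [
    [12,-4,-35,0,50],
    [24,-8,-70,0,50],
    [32.5,-9.5,-105,0,50],
    [32.5,-9.5,-125,0,50],
    [32.5,-9.5,-130,0,50]
  ]
}}

```text
clock: 30.37
position: [527.3, -223.8, -13.8]
ee_rot: [0.006, 1.0, 0.003, -0.005]
wrist_force: [-0.5, -0.0, 0.1]
grip_width: 50.2
grasp_force: 0.0
```

Emit:
{"op": "jog_arm", "data": {
  "moves": [
    [0,0,-4,0,50],
    [0,0,-7,0,45],
    [0,0,-7,0,20],
    [0,0,-7,0,20],
    [0,0,-7,0,20]
  ]
}}

```text
clock: 30.78
position: [531.8, -226.6, -13.6]
ee_rot: [0.006, 1.0, -0.001, 0.001]
wrist_force: [0.3, -0.3, -1.0]
grip_width: 28.1
grasp_force: 49.5
```

Emit:
{"op": "jog_arm", "data": {
  "moves": [
    [0,0,0,0,20],
    [0,0,0,0,20]
  ]
}}

```text
clock: 30.95
position: [531.5, -226.5, -14.0]
ee_rot: [0.006, 1.0, -0.0, 0.001]
wrist_force: [-0.3, 0.5, 2.0]
grip_width: 28.4
grasp_force: 49.9
```

Emit:
{"op": "jog_arm", "data": {
  "moves": [
    [0,0,25,0,20],
    [0,0,60,0,20],
    [-3,28,100,0.08,20],
    [-7,64,100,0.16,20],
    [-10,100,100,0.244,20]
  ]
}}

```text
clock: 31.37
position: [523.1, -126.4, 88.6]
ee_rot: [-0.117, 0.993, -0.002, 0.003]
wrist_force: [0.5, 0.5, -0.2]
grip_width: 28.4
grasp_force: 49.6
```

Emit:
{"op": "jog_arm", "data": {
  "moves": [
    [-3,30,0,0,20],
    [-4,39,0,0,20],
    [-4,39,0,0,20],
    [-4,39,0,0,20],
    [-4,39,0,0,20]
  ]
}}

```text
clock: 31.78
position: [517.6, -88.4, 85.1]
ee_rot: [-0.116, 0.993, -0.001, 0.0]
wrist_force: [0.0, -0.3, -1.3]
grip_width: 28.0
grasp_force: 49.6
```

```bash
cat >> h.py <<'E'
def held(fn,dz,T,yaw=.232):
    c,im=wsnap(fn); s=ctrl.get_state(); p=s['position']; print(round(s['clock'],2),p.round(1),round(toolang(s),4),s['wrist_force'].round(1),round(s['grip_width'],1))
    z=p[2]+dz; hsv=cv2.cvtColor(im,cv2.COLOR_RGB2HSV); ca,sa=np.cos(yaw),np.sin(yaw)
    W=lambda o,u,v,zz: proj('wrist',[o[0]+ca*u-sa*v,o[1]+sa*u+ca*v,zz],c).round(1).tolist()
    for nm,o in (('target',T),('tcp',p)): print(nm,'near bottom/top row',W(o,-50,0,z),W(o,-50,0,z+14),'sides at u=-30 top',W(o,-30,15,z+14),W(o,-30,-15,z+14))
    u,v=np.round(W(p,-50,0,z+14)).astype(int)
    for k in (u-14,u+14): print('col',k,'rows from',v-16,[f'{int(hsv[r,k][1])}/{int(hsv[r,k][2])}' for r in range(v-16,v+10)])
    for y in (15,-15):
        u,v=np.round(W(p,-10,y,z+14)).astype(int); print('side',W(p,-10,y,z+14),W(T,-10,y,z+14),'cols from',u-8,[f'{int(hsv[v,k][1])}/{int(hsv[v,k][2])}' for k in range(u-8,u+9)])
E
python3 - <<'E'
from h import *
held('w25.png',14,bw(0,-50))
E
```

```text
31.83 [517.6 -88.6  85. ] 1.8021 [1.  0.8 0.6] 28.3
target near bottom/top row [315.5, 159.8] [315.5, 164.1] sides at u=-30 top [345.5, 203.9] [285.5, 203.9]
tcp near bottom/top row [313.3, 159.5] [313.2, 163.7] sides at u=-30 top [343.3, 203.6] [283.2, 203.6]
col 299 rows from 148 ['106/96', '115/106', '125/114', '125/112', '115/102', '97/87', '92/78', '93/82', '109/91', '114/101', '124/105', '120/108', '125/108', '123/110', '118/110', '125/108', '124/107', '125/108', '124/109', '123/110', '126/107', '122/109', '125/110', '130/106', '124/109', '130/108']
col 327 rows from 148 ['121/95', '130/106', '138/111', '133/111', '124/101', '123/85', '110/79', '111/85', '122/94', '132/106', '136/111', '136/116', '138/116', '138/116', '138/116', '138/116', '136/116', '137/115', '139/114', '136/116', '140/115', '136/114', '141/114', '137/115', '137/115', '142/115']
side [342.2, 240.5] [344.4, 240.7] cols from 334 ['151/120', '149/108', '144/106', '146/105', '148/107', '150/107', '142/108', '144/101', '135/91', '129/77', '93/71', '73/73', '53/82', '56/82', '55/83', '55/84', '53/86']
side [284.4, 240.5] [286.6, 240.7] cols from 276 ['3/98', '3/91', '3/90', '6/90', '6/89', '6/89', '6/90', '3/87', '3/85', '10/79', '54/75', '107/86', '137/99', '141/105', '144/110', '140/109', '140/111']
```

Emit:
{"op": "jog_arm", "data": {
  "moves": [
    [3.4,1.5,-20,0,20],
    [3.4,1.5,-38,0,20],
    [3.4,1.5,-50,0,20],
    [3.4,1.5,-53,0,20],
    [3.4,1.5,-53,0,20]
  ]
}}

```text
clock: 32.25
position: [519.9, -86.6, 30.9]
ee_rot: [-0.115, 0.993, 0.0, -0.001]
wrist_force: [-0.0, 0.4, -0.9]
grip_width: 28.0
grasp_force: 49.6
```

Emit:
{"op": "jog_arm", "data": {
  "moves": [
    [0,0,0,0,20],
    [0,0,-1,0,20],
    [0,0,-1,0,20]
  ]
}}

```text
clock: 32.5
position: [521.1, -86.2, 31.7]
ee_rot: [-0.116, 0.993, -0.0, 0.001]
wrist_force: [0.6, -0.4, -0.5]
grip_width: 28.1
grasp_force: 49.6
```

```bash
python3 - <<'E'
from h import *
held('w26.png',14,bw(0,-50))
E
```

```text
32.55 [521.  -86.   31.7] 1.803 [ 0.1 -0.1 -1.3] 28.3
target near bottom/top row [312.8, 152.4] [312.6, 156.0] sides at u=-30 top [343.0, 196.5] [282.4, 196.5]
tcp near bottom/top row [314.0, 159.6] [313.9, 163.9] sides at u=-30 top [344.0, 203.8] [283.9, 203.8]
col 300 rows from 148 ['88/90', '90/85', '98/83', '108/90', '110/90', '113/81', '92/80', '103/84', '118/95', '119/103', '131/107', '126/111', '130/112', '132/112', '124/113', '137/112', '129/113', '131/113', '131/113', '129/113', '131/113', '138/111', '131/113', '133/113', '131/113', '132/112']
col 328 rows from 148 ['100/87', '112/80', '109/82', '119/90', '122/90', '121/84', '115/80', '127/86', '134/97', '138/109', '140/115', '138/120', '142/120', '145/120', '139/121', '143/121', '145/120', '144/119', '149/118', '142/120', '144/119', '146/119', '145/120', '142/120', '149/118', '140/120']
side [342.9, 240.6] [341.9, 233.9] cols from 335 ['147/113', '152/111', '147/111', '145/111', '149/113', '143/112', '146/103', '135/89', '110/72', '72/67', '43/77', '34/83', '29/89', '28/90', '29/89', '32/89', '28/90']
side [285.1, 240.6] [283.7, 233.9] cols from 277 ['6/87', '6/83', '12/85', '12/84', '12/85', '12/85', '12/84', '16/78', '27/67', '61/63', '108/78', '138/98', '140/111', '143/114', '140/115', '144/115', '145/116']
```

Emit:
{"op": "jog_arm", "data": {
  "moves": [
    [0.1,-0.6,0,0,20],
    [0.1,-0.6,-2,0,20],
    [0.1,-0.6,-4,0,20],
    [0.1,-0.6,-5,0,20],
    [0.1,-0.6,-5,0,20]
  ]
}}

```text
clock: 32.97
position: [520.9, -86.4, 27.9]
ee_rot: [-0.116, 0.993, -0.0, 0.001]
wrist_force: [-4.3, 1.0, 13.7]
grip_width: 27.9
grasp_force: 51.1
```

Emit:
{"op": "jog_arm", "data": {
  "moves": [
    [0,0,0,0,20],
    [0,0,0,0,20]
  ]
}}

```text
clock: 33.13
position: [520.9, -86.4, 27.9]
ee_rot: [-0.116, 0.993, -0.0, 0.001]
wrist_force: [-3.6, 0.4, 12.6]
grip_width: 28.0
grasp_force: 51.1
```

Contact. I release, lift, move to the viewing pose, and check from a settled stand.

Emit:
{"op": "jog_arm", "data": {
  "moves": [
    [0,0,1,0,40],
    [0,0,1,0,46],
    [0,0,10,0,46],
    [0,0,40,0,46],
    [0,0,80,0,46]
  ]
}}

```text
clock: 33.55
position: [517.7, -85.4, 104.2]
ee_rot: [-0.116, 0.993, 0.002, -0.004]
wrist_force: [0.5, -0.3, -0.6]
grip_width: 46.4
grasp_force: 0.0
```

Emit:
{"op": "jog_arm", "data": {
  "moves": [
    [-20,20,30,0,46],
    [-45,27,47,0,46],
    [-45,27,47,0,46],
    [-45,27,47,0,46],
    [-45,27,47,0,46]
  ]
}}

```text
clock: 33.97
position: [475.8, -59.4, 153.0]
ee_rot: [-0.116, 0.993, -0.0, 0.0]
wrist_force: [0.4, 0.3, 0.2]
grip_width: 46.3
grasp_force: 0.0
```

Emit:
{"op": "jog_arm", "data": {
  "moves": [
    [0,0,0,0,46],
    [0,0,0,0,46]
  ]
}}

```text
clock: 34.13
position: [475.7, -59.5, 151.9]
ee_rot: [-0.116, 0.993, 0.0, -0.001]
wrist_force: [0.8, -0.1, 0.3]
grip_width: 45.5
grasp_force: 0.0
```

```bash
python3 - <<'E'
from h import *
c,im=check('w27.png')
a=im[140:320,200:440,::-1]; w=cv2.resize(a,None,fx=3,fy=3,interpolation=cv2.INTER_CUBIC)
cv2.imwrite('pics/w27c.png',w)
E
```

```text
34.1833 [475.64888191 -59.46886951 151.92632356] 1.8029511657032755
board (array([ 5.06267e+02, -3.82000e+01,  2.32000e-01]), np.float64(0.0269))
exp short top [398.6, 180.0] [366.4, 180.1] [394.3, 230.0] [363.7, 230.1] other [291.1, 180.1] [258.8, 180.1] [292.3, 230.1] [261.7, 230.1]
exp long [261.5, 177.1] [263.1, 206.4] [265.1, 242.8] front [328.0, 177.0] [327.6, 206.3] [327.2, 242.8]
(0, 65) 386 ['149/161', '148/164', '147/167', '150/170', '148/172', '149/173', '134/169', '86/166', '31/171', '6/176', '1/179', '4/179', '1/181', '1/180', '3/180', '1/179', '1/178']
(0, 35) 356 ['98/120', '101/98', '107/93', '108/104', '114/110', '113/104', '121/93', '138/102', '151/128', '153/153', '154/162', '152/166', '154/166', '153/167', '155/165', '151/167', '153/165']
(0, -35) 284 ['136/101', '139/99', '147/97', '137/97', '138/96', '137/97', '133/96', '136/94', '133/86', '124/76', '110/79', '103/97', '98/117', '99/136', '101/156', '102/172', '104/187']
(0, -65) 254 ['2/112', '2/113', '2/113', '5/113', '5/113', '5/112', '11/111', '39/111', '71/108', '110/102', '130/100', '133/100', '133/100', '
[... 722 characters left out ...]
100/174', '98/135', '110/97', '119/90', '129/99', '135/106', '134/110', '136/109', '136/107', '132/106', '142/104', '141/107', '140/115', '150/131', '153/147', '154/151']
row at y 50 165 ['92/216', '93/216', '93/217', '94/216', '95/212', '95/194', '94/155', '92/114', '87/91', '91/87', '98/86', '115/95', '117/96', '118/102', '132/126', '145/153', '147/168', '149/173', '149/176', '147/177', '149/174', '148/174', '148/176', '147/175']
row at y -50 165 ['98/215', '96/215', '96/216', '96/216', '97/215', '96/205', '96/170', '94/122', '86/92', '87/82', '97/79', '102/85', '106/84', '116/92', '131/113', '142/140', '149/154', '146/159', '149/159', '146/159', '148/159', '148/158', '149/159', '151/157']
```

View pics/w27c.png

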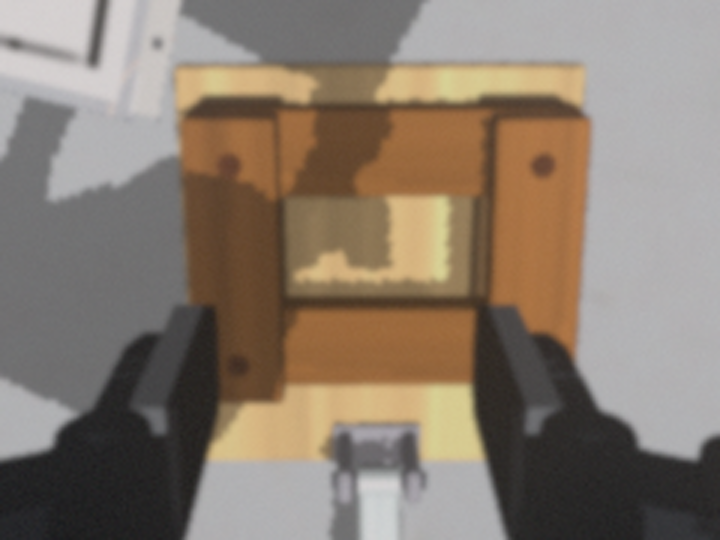

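The close-up shows a square, flush crib: the two short slats (left at crop 185–285, right at 490–590) sit crosswise on the long slats, with front edges level at row 118. The keeper is folded open beyond the hinge at (375,470). I hand the job in.

```bash
python3 -c "
from cell import ctrl
print(ctrl.get_state()['clock'],ctrl.close_job())"
```

```text
the job is handed in; nothing more can be done
34.1833 None
```

The job is handed in at 34.2 s: the keeper stands open, the crib is built flush to within about 1 mm as measured by the wrist camera, and I didn't knowingly disturb anything else (other items not re-checked at the end).

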